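# Probe the crucible through the furnace cover

## Task

Make the small cold melting furnace ready for its probe reading: set the loose cover on the crucible's narrow rim, with its plug in the mouth, and let go of it. Then take the hand probe out of its stand and lower its brittle stem through the hole in the cover's neck, never touching the cover or the furnace with the probe, until the dark ring on the stem is level with the top of the neck. Finish while still holding the probe there, upright, still and centred in the hole; leave the pliers and the white porcelain cone where they are.

Things in the scene. Friction and masses are not known exactly. Their poses are not given: they have to be found in the camera images.
- furnace: Small grey round melting furnace, 130 mm across, fixed. Origin: centre of its underside. A control box on its -x side reaches 110 mm out from the axis, its top 87 mm above the bench. The casing's top is at 106 mm; in its middle the dark crucible's rim stands 6 mm proud.
- furnace_mouth (a point): Centre of the crucible's mouth at the height of its rim, 112 mm above the bench; z up. The rim is a narrow ring, 60 mm outer and 50 mm inner diameter; the crucible is 86 mm deep.
- cover_neck (a point): Where to grip the loose pale cover (0.16 kg, on the brick at the start): on its axis in the neck, 14 mm below the neck's top. From below the cover has a plug 44 mm across, 6 mm high (lowest 3 mm: 41 mm across), a flange 72 mm across, 10 mm thick, and a round neck 38 mm across, 32 mm high. z up along the axis. Seated, the plug has 3 mm of play all round in the mouth.
- cover_bore_top (a point): Centre, at the top of the cover's neck, of the 18 mm hole that runs down through the whole cover; 48 mm above the plug's lower end. When the cover is seated the flange's underside rests on the crucible's rim and this point is 42 mm above it. z up along the hole.
- probe_handle (a point): Middle of the hand probe's grey handle. The probe (0.12 kg) stands upright in its stand at the start. Handle 30 mm along its x, 20 mm along its y (grip across these), 82 mm along z, so 41 mm above and below this point; z up along the probe. Below it a steel collar 24 mm across (underside 49 mm below this point), then the stem. Lift it straight up more than 115 mm to clear the stand.
- probe_tip (a point): Lower end of the probe's stem, 164 mm below the middle of the handle. The stem is straight, pale, 6 mm in diameter, 115 mm long from tip to collar. z points up along the stem.
- probe_mark (a point): The dark ring mark on the probe's stem, 80 mm above its tip, on the stem's axis.
- probe_stand: Fixed probe stand: a round dark foot 88 mm across, a thin post on its +y side (28 mm from the axis, up to 131 mm) and on that an eye, 26 mm outside and 13 mm inside, its top 130 mm above the bench; the probe hangs in the eye by its collar. Origin: centre of the foot's underside, below the eye; z up.
- fire_brick: Fixed pale soldering brick, 102 mm along its x, 166 mm along its y, 31 mm high, on which the cover stands at the start. Origin at the centre of its underside.
- flat_pliers: Small pliers with blue grips lying in front of the furnace, 52 x 142 x 13 mm, loose. Leave them. Origin at the centre of the underside.
- ring_cone: White porcelain ring cone standing upright, 46 mm across at its foot, 100 mm high, loose, on the right behind the furnace. Leave it. Origin at the centre of its underside.

How it is judged (in metres and radians):
On the way, in this order (a step that is already met when the one before it is completed fails the run):
1. the cover is seated on the crucible's rim, its plug in the mouth, and let go (horizontal distance between cover_bore_top and furnace_mouth below 0.006 m and z of cover_bore_top in the frame of furnace_mouth between 0.039 and 0.044 m and angle between cover_bore_top's own z axis and vertical below 0.05 rad and contact force between the fingers and cover below 0.1 N), for 0.2 s.
2. the probe is lifted clear of its stand (z of probe_tip in the frame of probe_stand above 0.132 m and contact force between the fingers and probe above 0.5 N), for 0.1 s.
At the end, for the whole second after the job is handed in: The cover is level on the rim, plug in the mouth, let go; the gripper holds the probe still, upright within 4 degrees, stem in the hole within 4.5 mm of centre at the mark (5 mm at the tip), mark within 8 mm of the neck's top, touching only the fingers (all of step 1 and horizontal distance between probe_mark and cover_bore_top below 0.0045 m and horizontal distance between probe_tip and cover_bore_top below 0.005 m and z of probe_mark in the frame of cover_bore_top between -0.008 and 0.008 m and angle between probe_tip's own z axis and vertical below 0.07 rad and contact force between the fingers and probe above 0.5 N and contact force between probe and cover below 0.1 N and contact force between probe and furnace below 0.1 N and contact force between probe and probe_stand below 0.1 N and linear speed of probe below 0.02 m/s); the arm keeps its last pose, push and grip.
It fails at once if the probe touches the cover (contact force between probe and cover above 0.3 N).
It fails at once if the probe touches the furnace (contact force between probe and furnace above 0.3 N).
It fails at once if the pliers or the porcelain cone are moved more than 3 cm (distance of any of flat_pliers, ring_cone from where it was at the start of the episode above 0.03 m).
It also fails if it takes over 72 s, if anything falls off the work surface, if the arm or the gripper's body presses on something with over 40 N, if the wrist force passes 120 N, or if a joint passes its speed limit or range.

## Robot

A 6-joint arm with a two-finger parallel gripper is mounted at the origin on a cart in front of the work surface, level with it; the furniture and walls round the work are solid. World frame = base frame: x ahead of the robot, y to its left, z up, the work surface at z = 0. Lengths are in mm, angles in rad, forces in N, time in s.
With the tool pointing down it reaches from about 300 to 875 mm from the base axis. Payload 6.4 kg.
Tool frame: the origin (TCP) lies midway between the tips of the shut fingers; the grasp point (between the pads) lies 19 mm behind it; x points along the fingers, y is the direction in which the jaws open and shut, and the axes are right-handed (so a half turn about x gives the same grasp; the last joint's range is limited). The gripper opens to 88 mm and grips with 3 to 60 N. Pads are 18 mm wide; open, the fingers measure 123 mm over their backs; the gripper's body (75 mm by 187 mm) begins 45 mm behind the grasp point.
Start: joints at [1.084, 0.181, 1.607, -0, 1.354, -0.206], TCP at [159.334, 552.498, 238.714] pointing down, gripper open.
Joint ranges: [-2.99, 2.99], [-0.89, 2.07], [0.3, 2.58], [-1.14, 4.28], [0, 2.63], [-3.12, 3.12]. Speed limits (rad/s): [2.57, 2.57, 3.01, 3.14, 3.14, 3.14].

## Interface

Orientations are given as a rotation vector (axis times angle).
In Python, from workcell import * gives the robot as it stands. The module is installed in compiled form; this text tells all that it offers.
- The arm moves only by the tool play_rows, never from a script. Its argument "increments" is a list of rows, each a list of 3 entries, a list of its own where there are three numbers: the opening, from 0 (shut) to 1 (fully open), then the shift along the tool's x, y, z as a fraction of full scale, then the turn, a rotation vector about the tool's x, y, z as a fraction of full scale. In form: [[hand, [x, y, z], [rx, ry, rz]], ...]. A call has 1 to 20 rows; each row is the pose to reach, as a shift and turn from the pose commanded when the call began, along the tool's axes at that moment; what a row does not reach only later rows make up. Full scale, the value 1, is 0.5 m for a shift and 120 degrees for a turn. A row lasts 1/12 s, in which the tool goes at most 41.7 mm and 7.16 degrees, less where a joint would pass 70% of its speed; a pose out of reach is approached as far as the arm can. A call with a number of a shift or a turn outside -1 to 1 is refused whole. A call with a gripper value outside its range is refused whole. The fingers move at their own pace and stop on an object; "squeeze" is the grip in N (left out, the last holds). Time passes only in rows, so rows that repeat a pose let the fingers close. It gives the time, the measured TCP pose, the force and the opening at its end, in the units of the state.
- read_state(): the state, without advancing time (a new reading comes with each control period).
- camera(name): name is "scene" or "top" or "wrist"; returns the picture (480x640x3 uint8, red, green, blue); there is no depth.
- get_calibration(name): a dict with "fx", "fy", "cx", "cy" (pixels), "camera_from_world" (4x4, takes a point from world to camera coordinates); the wrist camera has in their place "mount" (4x4, takes a point from camera to tool coordinates, whose origin is the TCP and whose axes are the tool frame's). Camera axes: x right, y up, looking along -z (the intrinsics and any distortion apply to the point x, -y, -z); pixel columns grow to the right and rows downward; lengths in mm; the calibration is good to about 2 mm. The wrist camera is an equidistant fisheye: a pixel r from the principal point sees the ray r / f radians off the axis. A picture is of the moment at which its call begins: read the wrist's pose just before it. get_calibration takes no time and is no camera call.
- finish_job(): hands the job in, once; it reports no verdict.
The state is a dict: "time": time; "joints": joint angles; "dq": joint speeds; "effort": joint torques, N m; "position": TCP position; "tool_rot": TCP orientation; "wrist_force": force on the tool from outside, world axes, zero at the start; "ft_torque": the same for the moment, N m; "opening": finger opening in mm.
Only numpy, scipy, OpenCV 4.12 (cv2) and the standard library are available. Lean on these libraries where they do the work, as an engineer would, in place of code of your own. Each camera call takes 0.05 s, during which the arm holds its last target.

## Working session

There is one attempt and no reset: what is moved stays moved. The work goes in short steps, Python scripts to look and compute and a tool call to move; the robot and the scene stay as the last step left them, time stands still between calls to the robot, and variables do not carry over. Pictures are saved under pics/ and viewed, and the job is handed in when it is done.

Besides the shell and the picture viewer there is one more tool, called after "Call:" in YAML: its name, and indented under it one key for each argument. play_rows: Moves the arm, as the interface text tells. Its arguments: {"type":"object","properties":{"increments":{"type":"array","items":{"type":"array"}},"squeeze":{"type":"number"}},"required":["increments"]}

```bash
mkdir -p pics; ls; python3 - <<'E'
from workcell import *
import cv2
s=read_state()
for k,v in s.items(): print(k,v)
for n in ["scene","top","wrist"]:
    im=camera(n); cv2.imwrite(f"pics/{n}0.png",im[:,:,::-1])
    print(n,get_calibration(n))
E
```

```text
pics
time 0.0
joints [ 1.08371494e+00  1.81565451e-01  1.60796556e+00  2.43585336e-06
  1.35375572e+00 -2.06297251e-01]
dq [-0.00024514 -0.00068574 -0.00054553 -0.00090256 -0.00274432 -0.00010699]
effort [-2.43237373e-03 -4.33865869e+01 -3.41843462e+01  7.01351766e-02
  3.87583114e-02 -1.58706562e-04]
position [159.07628953 552.02991515 237.81690328]
tool_rot [ 0.21916008  1.56011477 -0.22166849]
wrist_force [-0.63083919 -0.26475373  0.0936133 ]
ft_torque [ 0.02094146 -0.01608114  0.01112109]
opening 88.33473372521257
scene {'fx': 620.0245261489282, 'fy': 620.0245261489282, 'cx': 319.7884396174071, 'cy': 240.6131512465197, 'camera_from_world': array([[ 8.31730709e-01, -5.54811106e-01,  2.02154363e-02,
        -3.40739018e+02],
       [ 3.60879948e-01,  5.67956846e-01,  7.39723384e-01,
        -3.95392464e+02],
       [-4.21888244e-01, -6.07955309e-01,  6.72607353e-01,
        -1.01396998e+03],
       [ 0.00000000e+00,  0.00000000e+00,  0.00000000e+00,
         1.00000000e+00]])}
top {'fx': 578.859579359673, 'fy': 578.859579359673, 'cx': 331.9430496424633, 'cy': 234.93417863504854, 'camera_from_world': array([[-2.77233793e-02, -9.99022433e-01, -3.44324448e-02,
         1.90111605e+02],
       [ 9.82099741e-01, -3.36414814e-02,  1.85333077e-01,
        -5.34446306e+02],
       [-1.86310260e-01, -2.86780359e-02,  9.82072328e-01,
        -1.01582061e+03],
       [ 0.00000000e+00,  0.00000000e+00,  0.00000000e+00,
         1.00000000e+00]])}
wrist {'fx': 371.64829954431775, 'fy': 371.64829954431775, 'cx': 319.4192880714649, 'cy': 240.26017241665298, 'mount': array([[-1.59346880e-05,  3.00915469e-01, -9.53650817e-01,
        -1.46217561e+02],
       [ 9.99999644e-01, -8.00212318e-04, -2.69208543e-04,
        -8.92708728e-01],
       [-8.44132146e-04, -9.53650481e-01, -3.00915349e-01,
        -7.77540690e+01],
       [ 0.00000000e+00,  0.00000000e+00,  0.00000000e+00,
         1.00000000e+00]])}
```

View pics/scene0.png

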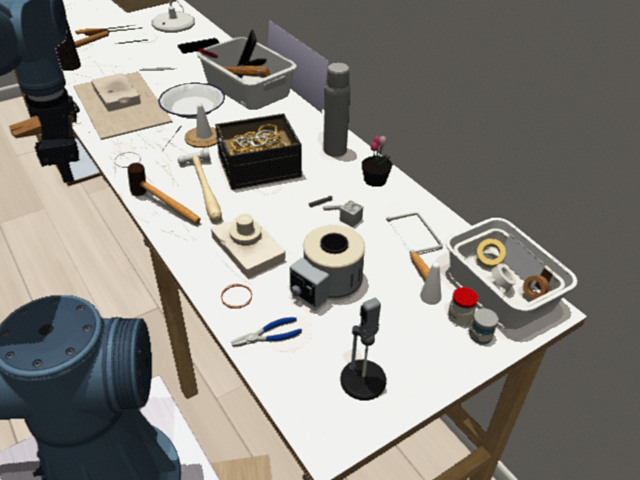

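View pics/top0.png

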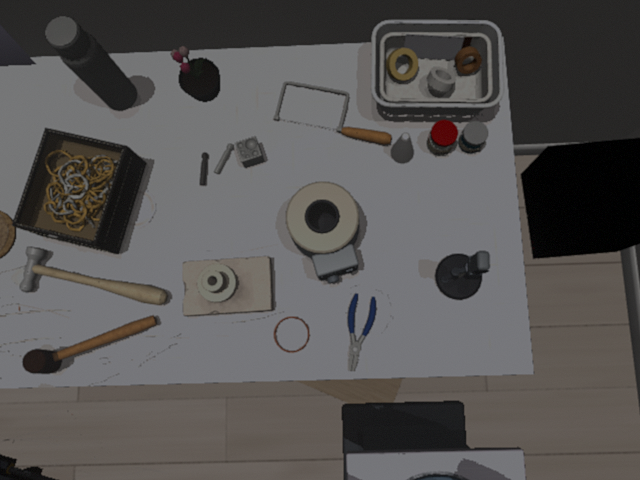

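View pics/wrist0.png

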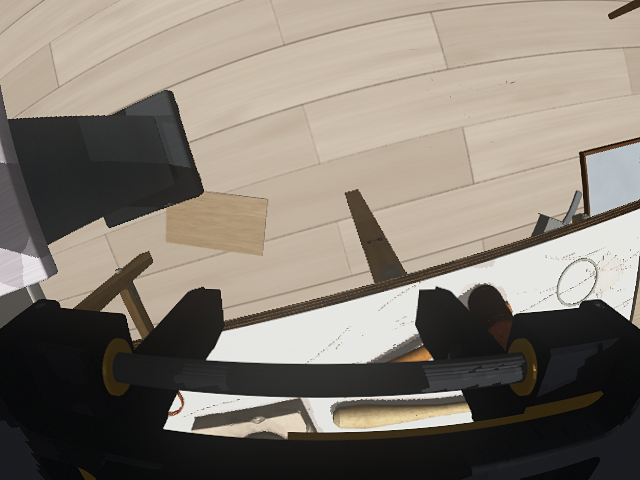

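Top view: furnace with mouth at about (322,217), its box at (335,262), cover on brick at about (215,282), stand foot at about (459,277), probe top at (481,262), pliers at (360,330), cone at (402,148). Next I zoom in on these.

```bash
cat > h.py <<'E'
import numpy as np, cv2
from workcell import *
from scipy.spatial.transform import Rotation as R
def ray(n,u,v,tcp=None,rot=None):
    c=get_calibration(n); p=np.array([(u-c['cx'])/c['fx'],(v-c['cy'])/c['fy']])
    if n=='wrist':
        r=np.hypot(*p); d=np.array([p[0]/r*np.sin(r),-p[1]/r*np.sin(r),-np.cos(r)]) if r>0 else np.array([0,0,-1.])
        M=c['mount']; Rt=R.from_rotvec(rot).as_matrix()
        return Rt@M[:3,3]+np.array(tcp), Rt@M[:3,:3]@d
    M=c['camera_from_world']; d=np.array([p[0],-p[1],-1.])
    return -M[:3,:3].T@M[:3,3], M[:3,:3].T@d/np.linalg.norm(d)
def onz(n,u,v,z,**k):
    o,d=ray(n,u,v,**k); return o+d*(z-o[2])/d[2]
def tri(*rays):
    A=0;b=0
    for o,d in rays:
        P=np.eye(3)-np.outer(d,d); A=A+P; b=b+P@o
    x=np.linalg.solve(A,b); res=[np.linalg.norm((np.eye(3)-np.outer(d,d))@(x-o)) for o,d in rays]
    return x,res
def proj(n,X,tcp=None,rot=None):
    c=get_calibration(n); X=np.array(X,float)
    if n=='wrist':
        M=c['mount']; Rt=R.from_rotvec(rot).as_matrix()
        q=M[:3,:3].T@(Rt.T@(X-tcp)-M[:3,3]); rr=np.hypot(q[0],q[1]); th=np.arctan2(rr,-q[2])
        return c['cx']+c['fx']*th*q[0]/rr, c['cy']-c['fy']*th*q[1]/rr
    M=c['camera_from_world']; q=M[:3,:3]@X+M[:3,3]
    return c['cx']-c['fx']*q[0]/q[2], c['cy']+c['fy']*q[1]/q[2]
E
python3 - <<'E'
from h import *
for n,(x,y,w,h) in {"top":(270,170,110,90),"top_c":(170,245,120,80),"top_p":(425,235,80,70),"scene_f":(280,215,100,90),"scene_c":(200,205,100,70),"scene_p":(330,290,70,115)}.items():
    im=cv2.imread(f"pics/{n.split('_')[0]}0.png")[y:y+h,x:x+w]
    k=min(800//w,600//h); im=cv2.resize(im,None,fx=k,fy=k,interpolation=cv2.INTER_CUBIC); im=cv2.convertScaleAbs(im,alpha=1.6,beta=15) if n[0]=='t' else im
    for i in range(0,w,10): cv2.putText(im,str(x+i),(i*k,10),0,.35,(0,0,255)); cv2.line(im,(i*k,0),(i*k,im.shape[0]),(0,0,255) ,1) if 0 else None
    for i in range(0,h,10): cv2.putText(im,str(y+i),(0,i*k+4),0,.35,(0,0,255))
    cv2.imwrite(f"pics/z_{n}.png",im); print(n,k)
E
```

```text
top 6
top_c 6
top_p 8
scene_f 6
scene_c 8
scene_p 5
```

View pics/z_top.png

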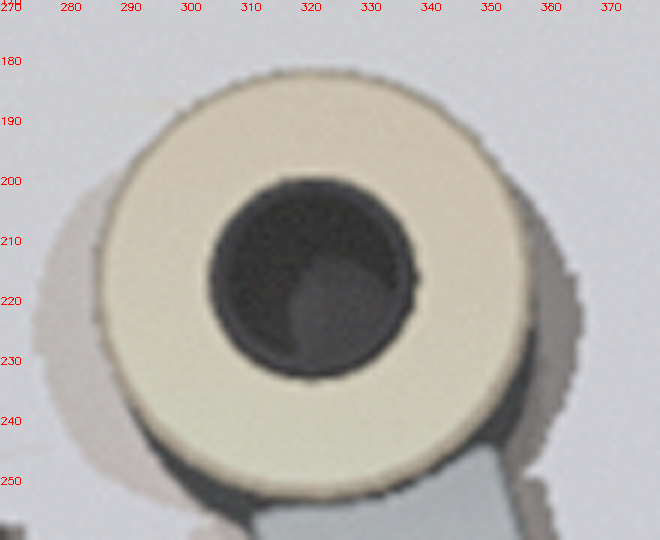

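View pics/z_top_c.png

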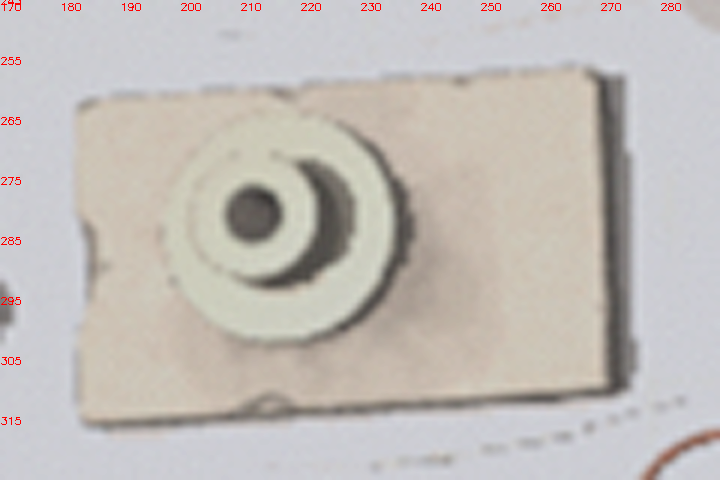

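View pics/z_top_p.png

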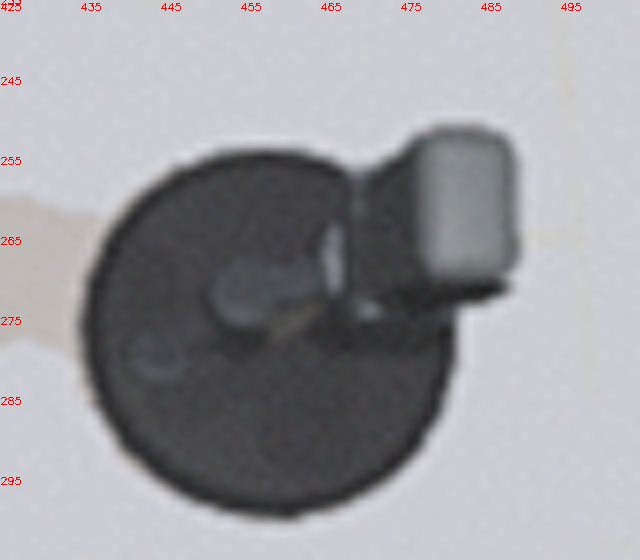

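View pics/z_scene_p.png

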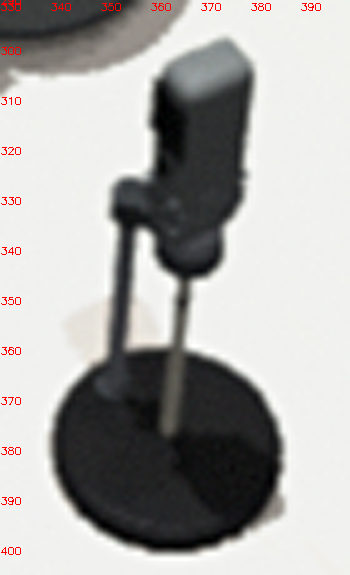

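View pics/z_scene_f.png

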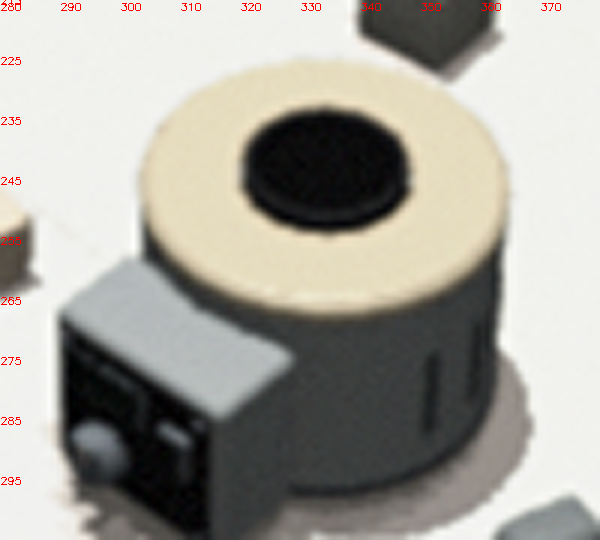

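View pics/z_scene_c.png

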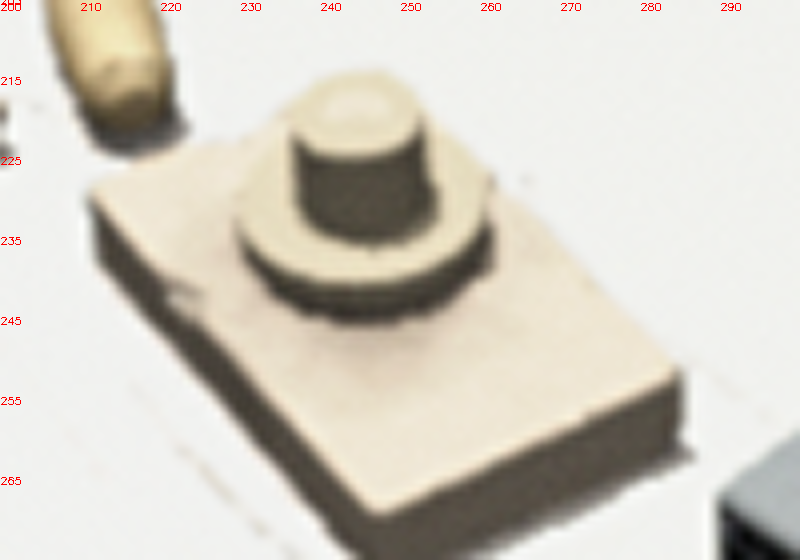

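```bash
python3 - <<'E'
from h import *
np.set_printoptions(precision=1,suppress=True)
def z(x,y,k,u,v): return x+(u+.5)/k-.5, y+(v+.5)/k-.5
T={}
T['casing']=(z(270,170,6,314,284),z(280,215,6,324,187),106)
T['rim']=(z(270,170,6,313,278),z(280,215,6,327,168),112)
T['neck']=(z(170,245,6,254,213.5),z(200,205,8,356,113),79)
T['handle']=(z(425,235,8,466,203),z(330,290,5,208,68),220)
T['foot']=(z(425,235,8,268,335),z(330,290,5,167,448),8)
for k,(a,b,h) in T.items():
    x,r=tri(ray('top',*a),ray('scene',*b)); print(k,x,r,'top@z',onz('top',*a,h),'scene@z',onz('scene',*b,h))
print(R.from_rotvec(read_state()['tool_rot']).as_matrix())
# brick corners top z=31
for u,v in [(80,104),(598,70),(608,388),(85,420)]: print(onz('top',*z(170,245,6,u,v),31))
# furnace base
# box top corners z=87 in scene
for u,v in [(62,310),(132,258),(292,355),(220,418)]: print('box',onz('scene',*z(280,215,6,u,v),87))
# handle top edges
for u,v in [(415,140),(428,270),(517,255),(505,130)]: print('h',onz('top',*z(425,235,8,u,v),220))
E
```

```text
casing [566.  188.4  98.8] [np.float64(1.4821771641570105), np.float64(1.482177164156888)] top@z [563.  188.7 106. ] scene@z [562.8 181.7 106. ]
rim [566.2 188.1 107.9] [np.float64(1.8857943090340517), np.float64(1.8857943090341291)] top@z [563.5 188.7 112. ] scene@z [565.3 183.9 112. ]
neck [461.6 389.7  76.6] [np.float64(1.1922125247451938), np.float64(1.1922125247451754)] top@z [460.3 389.7  79. ] scene@z [461.5 386.6  79. ]
handle [463.5 -62.4 215.8] [np.float64(1.3805280037723624), np.float64(1.380528003772464)] top@z [461.7 -60.7 220. ] scene@z [462.3 -65.6 220. ]
foot [463.2 -62.9   3. ] [np.float64(2.037757199294513), np.float64(2.0377571992944685)] top@z [460.9 -60.9   8. ] scene@z [462.8 -66.2   8. ]
[[-0.   0.3  1. ]
 [-0.   1.  -0.3]
 [-1.  -0.  -0. ]]
[502.2 456.7  31. ]
[507.6 293.1  31. ]
[408.4 290.8  31. ]
[403.5 453.1  31. ]
box [464.3 195.4  87. ]
box [498.2 204.1  87. ]
box [518.4 135.2  87. ]
box [481.7 123.9  87. ]
h [474.2 -52.  220. ]
h [449.1 -52.6 220. ]
h [451.4 -69.6 220. ]
h [475.5 -69.2 220. ]
```

The two cameras agree on relative positions to within 1–2 mm, with a constant offset of about (1,-4) mm between them. I move over the cover, squaring the tool to the world axes.

```bash
cat >> h.py <<'E'
R0=np.array([[0,0,1.],[0,1,0],[-1,0,0]])
def inc(target,Rt=R0):
    s=read_state(); Rc=R.from_rotvec(s['tool_rot']).as_matrix()
    d=Rc.T@(np.array(target)-s['position'])/500; r=R.from_matrix(Rc.T@Rt).as_rotvec()/np.deg2rad(120)
    print('shift',d.round(4),'turn',r.round(4),'pos',s['position'].round(1),'t',round(s['time'],2))
E
python3 -c "
from h import *
inc([461,388,170])"
```

```text
shift [ 0.136  -0.1479  0.6711] turn [-0.1341 -0.0002  0.0006] pos [159.1 552.1 238. ] t 0.15
```

Call:
play_rows:
  increments:
    - [1,[0,-0.148,0.671],[-0.134,0,0]]
    - [1,[0,-0.148,0.671],[-0.134,0,0]]
    - [1,[0,-0.148,0.671],[-0.134,0,0]]
    - [1,[0,-0.148,0.671],[-0.134,0,0]]
    - [1,[0,-0.148,0.671],[-0.134,0,0]]
    - [1,[0,-0.148,0.671],[-0.134,0,0]]
    - [1,[0,-0.148,0.671],[-0.134,0,0]]
    - [1,[0,-0.148,0.671],[-0.134,0,0]]
    - [1,[0.136,-0.148,0.671],[-0.134,0,0]]
    - [1,[0.136,-0.148,0.671],[-0.134,0,0]]
    - [1,[0.136,-0.148,0.671],[-0.134,0,0]]
    - [1,[0.136,-0.148,0.671],[-0.134,0,0]]
    - [1,[0.136,-0.148,0.671],[-0.134,0,0]]
    - [1,[0.136,-0.148,0.671],[-0.134,0,0]]
    - [1,[0.136,-0.148,0.671],[-0.134,0,0]]
    - [1,[0.136,-0.148,0.671],[-0.134,0,0]]

```text
time: 1.48
position: [461.4, 389.4, 172.6]
tool_rot: [0.0, 1.568, 0.002]
wrist_force: [-0.2, 0.8, -0.4]
opening: 88.1
```

```bash
python3 - <<'E'
from h import *
for n in ["scene","top","wrist"]:
    s=read_state(); im=camera(n); cv2.imwrite(f"pics/{n}1.png",im[:,:,::-1])
    if n=='wrist': print(s['position'],s['tool_rot'],proj('wrist',[461,388,79],s['position'],s['tool_rot']))
E
```

```text
[461.25327474 389.04278488 171.85009906] [1.03823138e-04 1.56920680e+00 1.21003712e-03] (np.float64(319.0371340424622), np.float64(243.32554289562094))
```

View pics/wrist1.png

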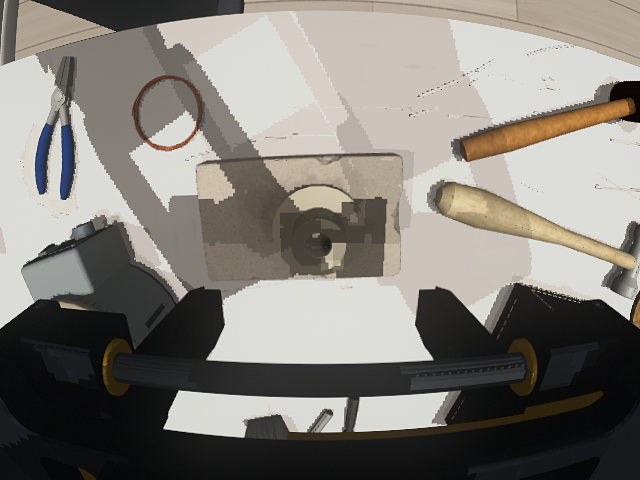

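View pics/top1.png

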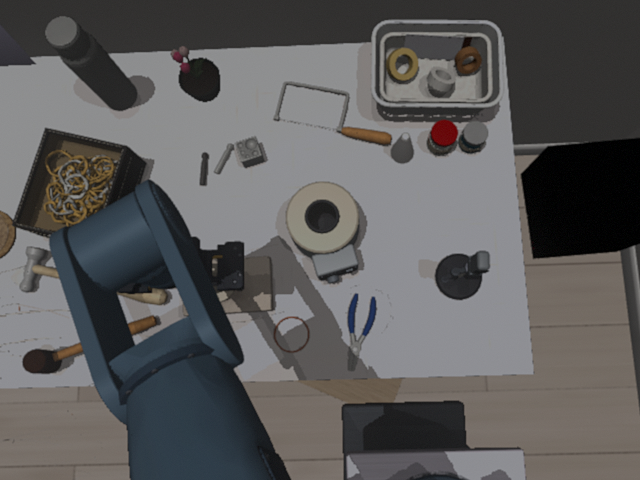

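View pics/scene1.png

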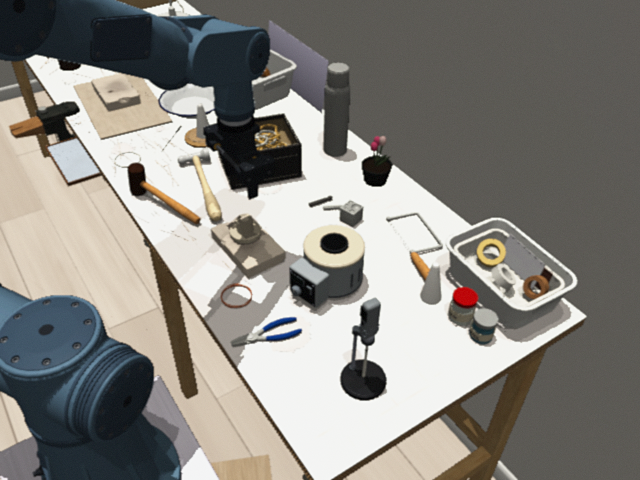

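The wrist view shows the cover's hole at about (320,243); my estimate of (461,388,79) projects to (319.0,243.3). I zoom in to refine it and to see the fingertips.

```bash
python3 - <<'E'
from h import *
im=cv2.imread("pics/wrist1.png")[180:280,270:370]; im=cv2.resize(im,None,fx=6,fy=6,interpolation=cv2.INTER_CUBIC); cv2.imwrite("pics/w1z.png",cv2.convertScaleAbs(im,alpha=1.5))
E
```

```text
(no output)
```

View pics/w1z.png

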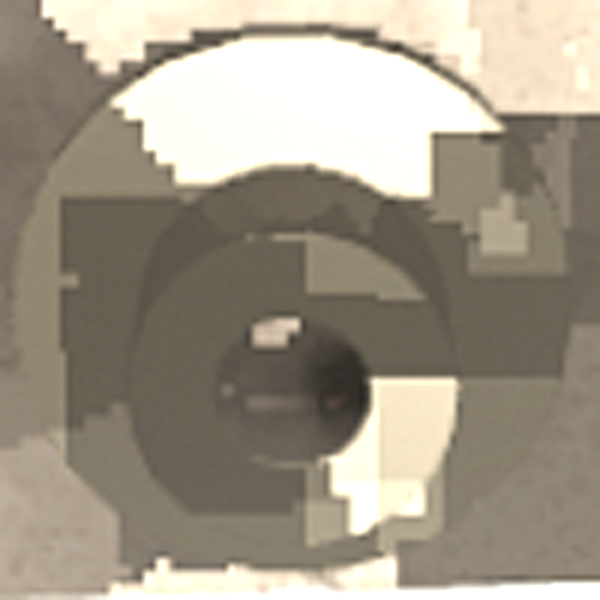

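```bash
python3 - <<'E'
from h import *
p=[461.25,389.04,171.85]; r=[1e-4,1.5692,.0012]
print(onz('wrist',318.6,244.6,79,tcp=p,rot=r))
inc([462,388.5,100]); inc([462,388.5,52])
E
```

```text
[461.90540357 387.70154726  79.        ]
shift [ 0.143  -0.0008  0.0015] turn [ 0.0002  0.0005 -0.0003] pos [461.2 388.9 171.5] t 1.63
shift [ 0.239  -0.0009  0.0014] turn [ 0.0002  0.0005 -0.0003] pos [461.2 388.9 171.5] t 1.63
```

Call:
play_rows:
  increments:
    - [1,[0.06,-0.002,0.001],[0,0,0]]
    - [1,[0.12,-0.002,0.001],[0,0,0]]
    - [1,[0.16,-0.002,0.001],[0,0,0]]
    - [1,[0.19,-0.002,0.001],[0,0,0]]
    - [1,[0.21,-0.002,0.001],[0,0,0]]
    - [1,[0.225,-0.002,0.001],[0,0,0]]
    - [1,[0.235,-0.002,0.001],[0,0,0]]
    - [1,[0.239,-0.002,0.001],[0,0,0]]
    - [1,[0.239,-0.002,0.001],[0,0,0]]
    - [1,[0.239,-0.002,0.001],[0,0,0]]
    - [1,[0.239,-0.002,0.001],[0,0,0]]
  squeeze: 25

```text
time: 2.55
position: [462.3, 387.8, 52.2]
tool_rot: [0.001, 1.569, 0.001]
wrist_force: [-0.8, -0.1, 0.1]
opening: 88.0
```

```bash
python3 - <<'E'
from h import *
s=read_state(); im=camera("wrist"); cv2.imwrite("pics/wrist2.png",im[:,:,::-1])
c=get_calibration('wrist'); print(s['position'])
for q in ([0,0,0],[-19,0,0],[-19,44,0],[-19,-44,0]):
  X=R.from_rotvec(s['tool_rot']).as_matrix()@np.array(q)+s['position']; print(q,proj('wrist',X,s['position'],s['tool_rot']))
E
```

```text
[462.30561856 387.78219118  52.18538632]
[0, 0, 0] (np.float64(321.3585499768278), np.float64(308.8108936580428))
[-19, 0, 0] (np.float64(321.58142104435547), np.float64(331.09694972600573))
[-19, 44, 0] (np.float64(428.99521127558876), np.float64(328.55896586863616))
[-19, -44, 0] (np.float64(213.79714077925883), np.float64(328.5901801291351))
```

View pics/wrist2.png

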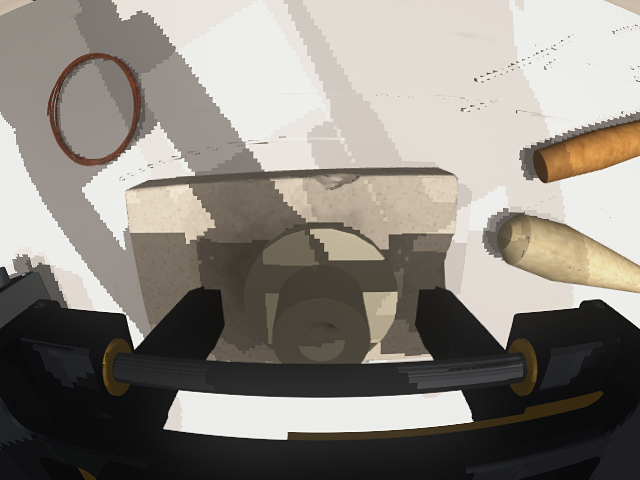

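The cover's neck sits centred between the open fingers, hole at about (322,328). I close.

Call:
play_rows:
  increments:
    - [0.3,[0,0,0],[0,0,0]]
    - [0.3,[0,0,0],[0,0,0]]
    - [0.3,[0,0,0],[0,0,0]]
    - [0.3,[0,0,0],[0,0,0]]
    - [0.3,[0,0,0],[0,0,0]]
    - [0.3,[0,0,0],[0,0,0]]
    - [0.3,[0,0,0],[0,0,0]]
    - [0.3,[0,0,0],[0,0,0]]
    - [0.3,[0,0,0],[0,0,0]]
    - [0.3,[0,0,0],[0,0,0]]

```text
time: 3.43
position: [461.7, 387.5, 51.2]
tool_rot: [0.0, 1.571, -0.0]
wrist_force: [-0.6, 1.1, 0.6]
opening: 37.1
```

Opening is 37.1 mm on the 38 mm neck, so the grasp holds. I lift, then move to a spot beyond the furnace where the wrist camera can see the mouth past the held cover.

```bash
python3 -c "
from h import *
inc([461.8,387.6,205]);inc([645,186,205])"
```

```text
shift [-3.076e-01  2.000e-04  3.000e-04] turn [-0.  0. -0.] pos [461.7 387.5  51.2] t 3.43
shift [-0.3076 -0.4029  0.3667] turn [-0.  0. -0.] pos [461.7 387.5  51.2] t 3.43
```

Call:
play_rows:
  increments:
    - [0.3,[-0.01,0,0],[0,0,0]]
    - [0.3,[-0.03,0,0],[0,0,0]]
    - [0.3,[-0.06,0,0],[0,0,0]]
    - [0.3,[-0.1,0,0],[0,0,0]]
    - [0.3,[-0.15,0,0],[0,0,0]]
    - [0.3,[-0.2,0,0],[0,0,0]]
    - [0.3,[-0.25,0,0],[0,0,0]]
    - [0.3,[-0.29,0,0],[0,0,0]]
    - [0.3,[-0.31,0,0],[0,0,0]]
    - [0.3,[-0.31,0,0],[0,0,0]]

```text
time: 4.27
position: [463.1, 388.2, 209.8]
tool_rot: [0.002, 1.566, 0.002]
wrist_force: [0.1, 0.0, -1.6]
opening: 37.0
```

Call:
play_rows:
  increments:
    - [0.3,[0,-0.02,0.02],[0,0,0]]
    - [0.3,[0,-0.06,0.05],[0,0,0]]
    - [0.3,[0,-0.11,0.1],[0,0,0]]
    - [0.3,[0,-0.16,0.15],[0,0,0]]
    - [0.3,[0,-0.21,0.2],[0,0,0]]
    - [0.3,[0,-0.26,0.25],[0,0,0]]
    - [0.3,[0,-0.31,0.29],[0,0,0]]
    - [0.3,[0,-0.35,0.32],[0,0,0]]
    - [0.3,[0,-0.38,0.345],[0,0,0]]
    - [0.3,[0,-0.395,0.36],[0,0,0]]
    - [0.3,[0,-0.403,0.367],[0,0,0]]
    - [0.3,[0,-0.403,0.367],[0,0,0]]
    - [0.3,[0,-0.403,0.367],[0,0,0]]
    - [0.3,[0,-0.403,0.367],[0,0,0]]

```text
time: 5.43
position: [644.3, 187.0, 205.9]
tool_rot: [-0.001, 1.572, 0.001]
wrist_force: [0.4, -0.4, -1.9]
opening: 37.0
```

```bash
python3 - <<'E'
from h import *
s=read_state(); im=camera("wrist"); cv2.imwrite("pics/wrist3.png",im[:,:,::-1])
print(s['position'],s['tool_rot'],s['opening'],proj('wrist',[564.5,186.5,112],s['position'],s['tool_rot']))
im=camera("scene"); cv2.imwrite("pics/scene3.png",im[:,:,::-1])
E
```

```text
[644.31334274 186.99679495 205.85197787] [-7.32654730e-04  1.57171325e+00  1.09908396e-03] 36.97923697320202 (np.float64(320.2113816985161), np.float64(124.01116239700721))
```

View pics/wrist3.png

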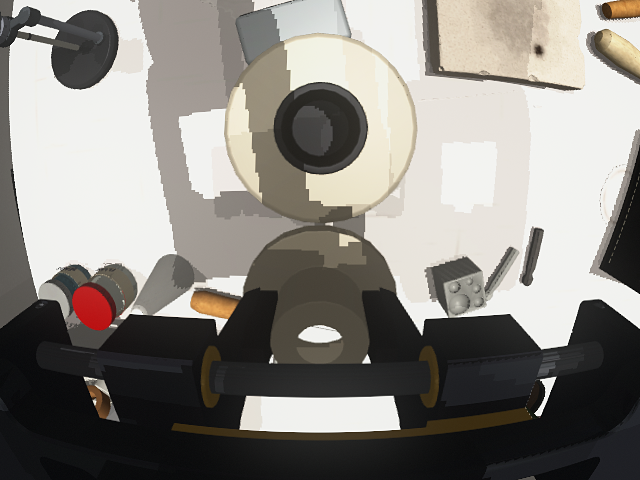

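View pics/scene3.png

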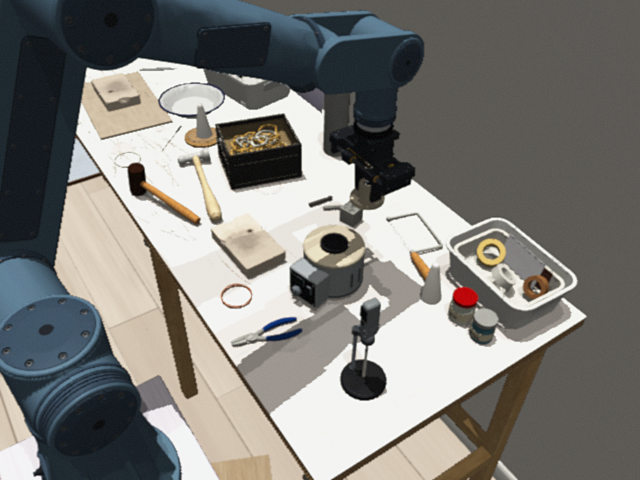

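The wrist view shows the crucible centred at about (320,127) and the held cover's flange below it, centred at about (320,290). I fit circles to the rim and the flange on their planes.

```bash
python3 - <<'E'
from h import *
p=[644.313,186.997,205.852]; r=[-7.3e-4,1.57171,1.1e-3]
im=cv2.imread("pics/wrist3.png"); g=im.max(axis=2)
m=(g<75).astype(np.uint8); m[:75]=0;m[182:]=0;m[:,:262]=0;m[:,378:]=0
m=cv2.morphologyEx(m,cv2.MORPH_OPEN,np.ones((3,3)))
cs,_=cv2.findContours(m,0,cv2.CHAIN_APPROX_NONE); c=max(cs,key=cv2.contourArea); c=cv2.convexHull(c)
print(cv2.boundingRect(c),cv2.fitEllipse(c))
P=np.array([onz('wrist',u,v,112,tcp=p,rot=r)[:2] for u,v in c[:,0]])
A=np.c_[2*P,np.ones(len(P))]; x=np.linalg.lstsq(A,(P**2).sum(1),rcond=None)[0]; print('rim centre',x[:2],'diam',2*np.sqrt(x[2]+x[0]**2+x[1]**2))
for n,(a,b,w,h) in {'rim':(220,25,200,200),'cov':(220,215,200,160)}.items():
    z=cv2.resize(im[b:b+h,a:a+w],None,fx=3,fy=3,interpolation=cv2.INTER_CUBIC); 
    if n=='rim': cv2.polylines(z,[((c-[a,b])*3+1).astype(int)],True,(0,0,255))
    cv2.imwrite(f"pics/w3{n}.png",cv2.convertScaleAbs(z,alpha=1.3))
E
```

```text
(274, 89, 87, 85) ((316.8782653808594, 130.15615844726562), (85.09052276611328, 89.5524673461914), 139.7206573486328)
rim centre [568.68923108 184.39651798] diam 55.91664093681275
```

View pics/w3rim.png

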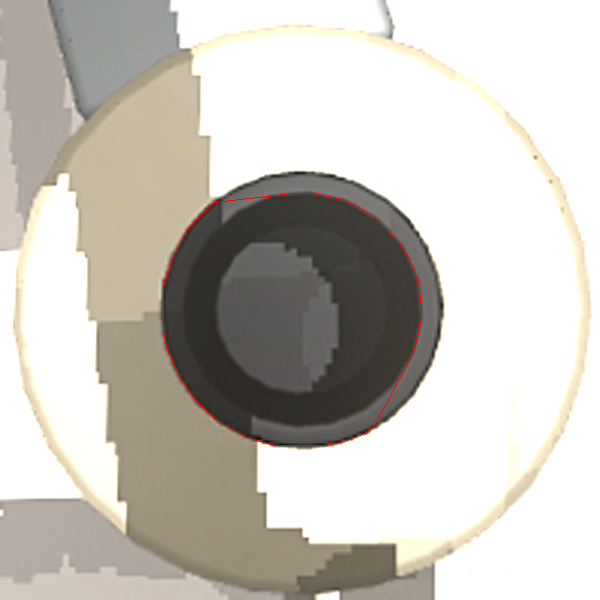

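View pics/w3cov.png

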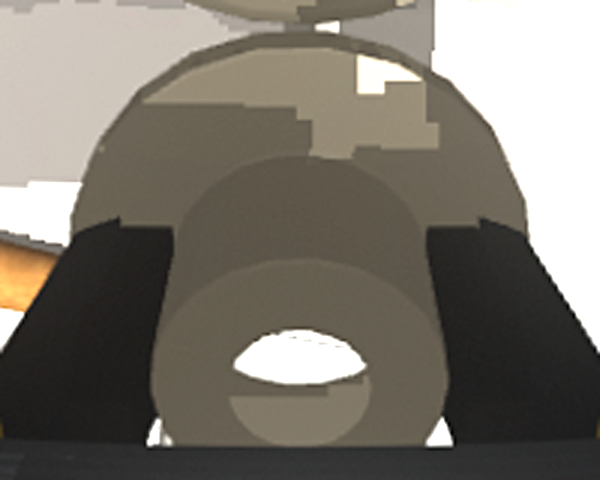

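```bash
python3 - <<'E'
from h import *
p=[644.313,186.997,205.852]; r=[-7.3e-4,1.57171,1.1e-3]
im=cv2.imread("pics/wrist3.png"); g=im.max(axis=2)
for th in (95,105,115):
    m=(g<th).astype(np.uint8); m[:75]=0;m[182:]=0;m[:,:262]=0;m[:,378:]=0
    m=cv2.morphologyEx(m,cv2.MORPH_OPEN,np.ones((5,5)))
    cs,_=cv2.findContours(m,0,cv2.CHAIN_APPROX_NONE); c=max(cs,key=cv2.contourArea); c=cv2.convexHull(c)
    P=np.array([onz('wrist',u,v,112,tcp=p,rot=r)[:2] for u,v in c[:,0]])
    A=np.c_[2*P,np.ones(len(P))]; x=np.linalg.lstsq(A,(P**2).sum(1),rcond=None)[0]; print(cv2.boundingRect(c),'rim centre',x[:2],'diam',2*np.sqrt(x[2]+x[0]**2+x[1]**2))
# manual: extremes of rim zoom
for u,v in [(163,310),(442,310),(302,172),(302,447)]: print(onz('wrist',220+(u+.5)/3-.5,25+(v+.5)/3-.5,112,tcp=p,rot=r))
print('casing')
for u,v in [(16,310),(588,310),(302,26),(302,593)]: print(onz('wrist',220+(u+.5)/3-.5,25+(v+.5)/3-.5,106,tcp=p,rot=r))
print('cover hole'); print(onz('wrist',319.8,344.2,p[2]+27,tcp=p,rot=r))
fl=[(72,235),(526,235),(300,32)]
for u,v in fl: print(onz('wrist',220+(u+.5)/3-.5,215+(v+.5)/3-.5,p[2]-5,tcp=p,rot=r))
E
```

```text
(274, 82, 94, 92) rim centre [567.01303961 186.37276437] diam 59.91876587582034
(274, 82, 94, 92) rim centre [567.03553848 186.36549766] diam 59.964422269059106
(274, 82, 94, 92) rim centre [567.10576283 186.3141847 ] diam 60.11692771994556
[566.78026523 156.96100916 112.        ]
[566.62581064 216.43970256 112.        ]
[537.21121533 186.51936577 112.        ]
[596.74435022 186.65393964 112.        ]
casing
[565.61032536 123.12440434 106.        ]
[565.29036025 250.15362732 106.        ]
[503.04779862 186.46821422 106.        ]
[630.99206535 186.7575471  106.        ]
cover hole
[645.34425765 186.2775415  232.852     ]
[639.32822543 151.54517812 200.852     ]
[639.19501455 220.63292993 200.852     ]
[607.42355062 186.168073   200.852     ]
```

Rim diameter fits at 59.9 mm and its centre at (567.0,186.4); top and scene views relative to the cover give x≈565.4. I take a second wrist look from higher up with the rim nearer the image centre.

Call:
play_rows:
  increments:
    - [0.3,[-0.02,0,-0.01],[0,0,0]]
    - [0.3,[-0.06,0,-0.03],[0,0,0]]
    - [0.3,[-0.11,0,-0.05],[0,0,0]]
    - [0.3,[-0.15,0,-0.07],[0,0,0]]
    - [0.3,[-0.18,0,-0.085],[0,0,0]]
    - [0.3,[-0.188,0,-0.088],[0,0,0]]
    - [0.3,[-0.188,0,-0.088],[0,0,0]]
    - [0.3,[-0.188,0,-0.088],[0,0,0]]
    - [0.3,[-0.188,0,-0.088],[0,0,0]]
    - [0.3,[-0.188,0,-0.088],[0,0,0]]

```text
time: 6.37
position: [600.8, 185.7, 298.3]
tool_rot: [0.0, 1.574, -0.001]
wrist_force: [-0.5, -0.6, -0.7]
opening: 36.9
```

```bash
python3 - <<'E'
from h import *
s=read_state(); im=camera("wrist")[:,:,::-1].copy(); cv2.imwrite("pics/wrist4.png",im)
p=s['position'];r=s['tool_rot'];print(p,r)
print(proj('wrist',[567,186.4,112],p,r))
g=im.max(axis=2); u0,v0=map(int,proj('wrist',[566.5,186.5,112],p,r))
m=(g<100).astype(np.uint8); k=48; mm=np.zeros_like(m); mm[v0-k:min(v0+k,222),u0-k:u0+k]=m[v0-k:min(v0+k,222),u0-k:u0+k]
mm=cv2.morphologyEx(mm,cv2.MORPH_OPEN,np.ones((5,5)))
cs,_=cv2.findContours(mm,0,cv2.CHAIN_APPROX_NONE); c=max(cs,key=cv2.contourArea); c=cv2.convexHull(c)
P=np.array([onz('wrist',u,v,112,tcp=p,rot=r)[:2] for u,v in c[:,0]])
A=np.c_[2*P,np.ones(len(P))]; x=np.linalg.lstsq(A,(P**2).sum(1),rcond=None)[0]; print(cv2.boundingRect(c),'rim centre',x[:2],'diam',2*np.sqrt(x[2]+x[0]**2+x[1]**2))
z=cv2.resize(im[100:400,170:470],None,fx=2,fy=2); cv2.polylines(z,[((c-[170,100])*2+1).astype(int)],True,(0,0,255)); cv2.imwrite("pics/w4.png",z)
E
```

```text
[600.79354021 185.72293124 298.32294804] [ 3.69491826e-05  1.57363566e+00 -5.74765057e-04]
(np.float64(321.2220900376791), np.float64(176.36321692822878))
(288, 143, 80, 79) rim centre [575.90130997 193.00132811] diam 76.8820362270142
```

View pics/w4.png

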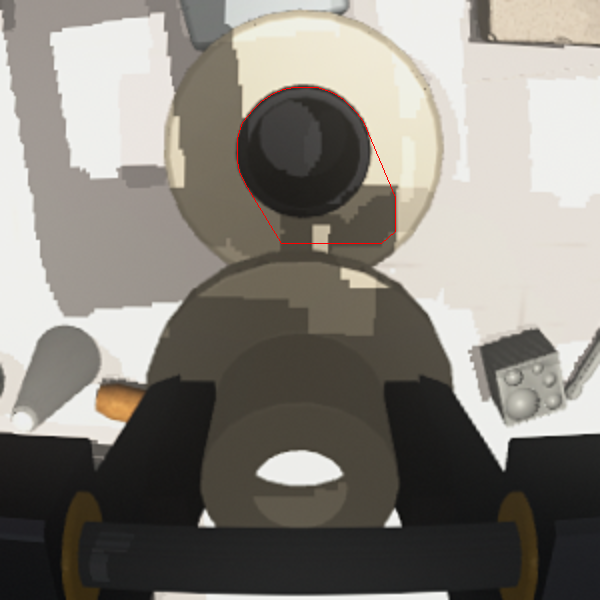

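```bash
python3 - <<'E'
from h import *
p=[600.7935,185.723,298.323]; r=[0,1.573636,-5.7e-4]
im=cv2.imread("pics/wrist4.png"); g=im.max(axis=2).astype(int)
for th in (75,85):
    m=(g<th).astype(np.uint8); m[:135]=0;m[212:]=0;m[:,:283]=0;m[:,360:]=0
    m=cv2.morphologyEx(m,cv2.MORPH_OPEN,np.ones((9,9)))
    cs,_=cv2.findContours(m,0,cv2.CHAIN_APPROX_NONE); c=max(cs,key=cv2.contourArea)[:,0]
    c=c[(c[:,1]<190)]
    P=np.array([onz('wrist',u,v,112,tcp=p,rot=r)[:2] for u,v in c])
    A=np.c_[2*P,np.ones(len(P))]; x=np.linalg.lstsq(A,(P**2).sum(1),rcond=None)[0]; print(x[:2],2*np.sqrt(x[2]+x[0]**2+x[1]**2))
print(onz('wrist',321.25,175.5,112,tcp=p,rot=r))
for u,v in [(236,150),(370,150),(303,86),(303,217)]: print(onz('wrist',170+(u+.5)/2-.5,100+(v+.5)/2-.5,112,tcp=p,rot=r))
inc([566.5,187,160])
E
```

```text
[569.49296226 184.91257807] 57.234094184588784
[567.26385493 185.87556061] 59.116407765725356
[566.21380101 186.41934551 112.        ]
[565.40390882 156.27073595 112.        ]
[565.3366369  216.58963692 112.        ]
[536.66037792 186.38239549 112.        ]
[596.45009442 186.46580529 112.        ]
shift [ 0.2771  0.0026 -0.068 ] turn [-0.0002 -0.0013  0.0001] pos [600.9 185.7 298.5] t 6.42
```

Call:
play_rows:
  increments:
    - [0.3,[0,0,-0.01],[0,0,0]]
    - [0.3,[0,0,-0.03],[0,0,0]]
    - [0.3,[0.02,0.002,-0.05],[0,0,0]]
    - [0.3,[0.06,0.002,-0.063],[0,0,0]]
    - [0.3,[0.11,0.002,-0.069],[0,0,0]]
    - [0.3,[0.17,0.002,-0.069],[0,0,0]]
    - [0.3,[0.22,0.002,-0.069],[0,0,0]]
    - [0.3,[0.26,0.002,-0.069],[0,0,0]]
    - [0.3,[0.29,0.002,-0.069],[0,0,0]]
    - [0.3,[0.302,0.002,-0.069],[0,0,0]]
    - [0.3,[0.306,0.002,-0.069],[0,0,0]]
    - [0.3,[0.306,0.002,-0.069],[0,0,0]]
    - [0.3,[0.306,0.002,-0.069],[0,0,0]]

```text
time: 7.5
position: [567.4, 187.0, 148.3]
tool_rot: [0.0, 1.569, 0.0]
wrist_force: [0.7, -0.4, -1.3]
opening: 36.6
```

```bash
python3 - <<'E'
from h import *
s=read_state();print(s['position'],s['tool_rot'],s['wrist_force'])
im=camera("scene")[:,:,::-1]; cv2.imwrite("pics/s5.png",cv2.resize(im[170:310,270:410],None,fx=4,fy=4,interpolation=cv2.INTER_CUBIC))
im=camera("wrist")[:,:,::-1]; cv2.imwrite("pics/w5.png",im)
E
```

```text
[567.37874502 186.98982782 148.33958376] [2.45478658e-04 1.56911372e+00 3.87430931e-05] [ 0.66658874 -0.37755943 -1.31126828]
```

View pics/s5.png

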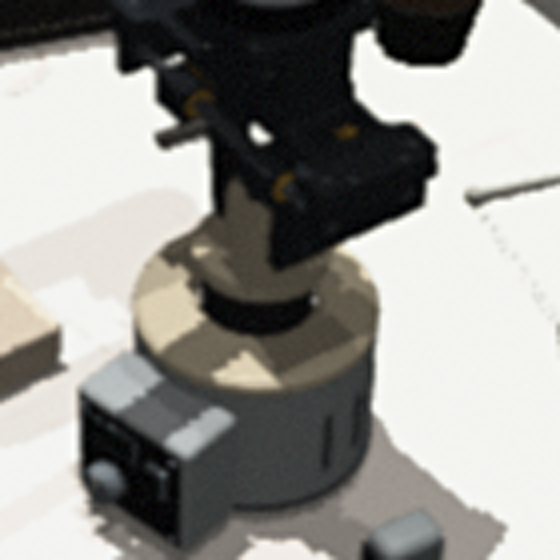

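View pics/w5.png

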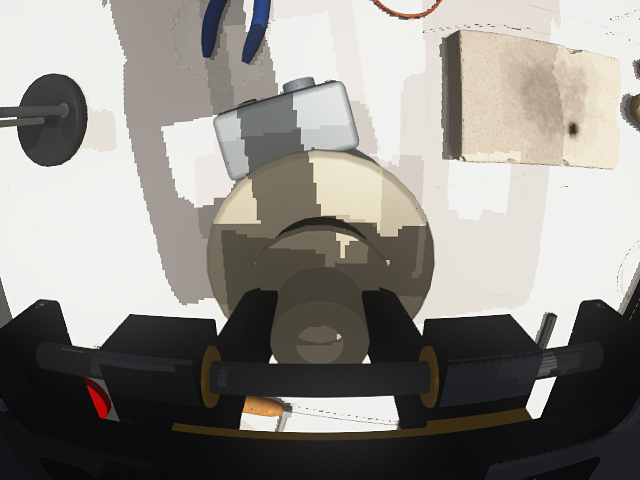

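Call:
play_rows:
  increments:
    - [0.3,[0.005,0,-0.002],[0,0,0]]
    - [0.3,[0.012,0,-0.002],[0,0,0]]
    - [0.3,[0.019,0,-0.002],[0,0,0]]
    - [0.3,[0.025,0,-0.002],[0,0,0]]
    - [0.3,[0.029,0,-0.002],[0,0,0]]
    - [0.3,[0.032,0,-0.002],[0,0,0]]
    - [0.3,[0.034,0,-0.002],[0,0,0]]
    - [0.3,[0.036,0,-0.002],[0,0,0]]
    - [0.3,[0.036,0,-0.002],[0,0,0]]
    - [0.3,[0.036,0,-0.002],[0,0,0]]

```text
time: 8.43
position: [565.7, 186.9, 129.2]
tool_rot: [0.0, 1.571, -0.0]
wrist_force: [-0.4, -0.2, -1.7]
opening: 37.1
```

At TCP z 129.2 the plug's end should be about 4 mm below the rim, and the wrist force shows only the cover's weight. So the plug is in the mouth; I lower the rest.

Call:
play_rows:
  increments:
    - [0.3,[0.001,0,0],[0,0,0]]
    - [0.3,[0.002,0,0],[0,0,0]]
    - [0.3,[0.003,0,0],[0,0,0]]
    - [0.3,[0.004,0,0],[0,0,0]]
    - [0.3,[0.005,0,0],[0,0,0]]
    - [0.3,[0.005,0,0],[0,0,0]]
    - [0.3,[0.005,0,0],[0,0,0]]
    - [0.3,[0.005,0,0],[0,0,0]]

```text
time: 9.1
position: [565.7, 186.9, 126.7]
tool_rot: [0.0, 1.571, -0.0]
wrist_force: [-0.9, 1.1, -1.0]
opening: 36.6
```

Call:
play_rows:
  increments:
    - [0.3,[0.001,0,0],[0,0,0]]
    - [0.3,[0.002,0,0],[0,0,0]]
    - [0.3,[0.002,0,0],[0,0,0]]
    - [0.3,[0.003,0,0],[0,0,0]]
    - [0.3,[0.003,0,0],[0,0,0]]
    - [0.3,[0.003,0,0],[0,0,0]]

```text
time: 9.6
position: [565.8, 186.9, 126.2]
tool_rot: [0.0, 1.57, -0.0]
wrist_force: [-3.5, -0.1, 6.8]
opening: 36.9
```

Contact: wrist force rose to +6.8 N at z 126.2, where seating is expected. I open and back off straight up.

Call:
play_rows:
  increments:
    - [1,[0,0,0],[0,0,0]]
    - [1,[0,0,0],[0,0,0]]
    - [1,[0,0,0],[0,0,0]]
    - [1,[0,0,0],[0,0,0]]
    - [1,[0,0,0],[0,0,0]]
    - [1,[0,0,0],[0,0,0]]
    - [1,[0,0,0],[0,0,0]]
    - [1,[0,0,0],[0,0,0]]
    - [1,[-0.01,0,0],[0,0,0]]
    - [1,[-0.04,0,0],[0,0,0]]
    - [1,[-0.08,0,0],[0,0,0]]
    - [1,[-0.12,0,0],[0,0,0]]
    - [1,[-0.15,0,0],[0,0,0]]
    - [1,[-0.16,0,0],[0,0,0]]
    - [1,[-0.16,0,0],[0,0,0]]
    - [1,[-0.16,0,0],[0,0,0]]

```text
time: 10.93
position: [565.5, 186.9, 204.9]
tool_rot: [0.0, 1.571, -0.0]
wrist_force: [-1.1, -0.5, 0.4]
opening: 88.0
```

```bash
python3 - <<'E'
from h import *
s=read_state();print(s['position'],s['tool_rot'],s['opening'])
im=camera("wrist")[:,:,::-1]; cv2.imwrite("pics/w6.png",im)
im=camera("scene")[:,:,::-1]; cv2.imwrite("pics/s6.png",cv2.resize(im[170:310,270:410],None,fx=4,fy=4,interpolation=cv2.INTER_CUBIC))
E
```

```text
[565.47560168 186.89560579 204.90550992] [ 8.58704187e-05  1.57091502e+00 -1.15399443e-04] 88.04583206700956
```

View pics/w6.png

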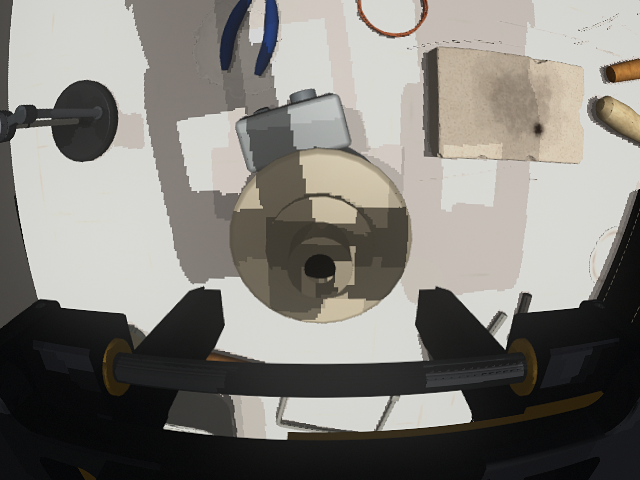

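View pics/s6.png

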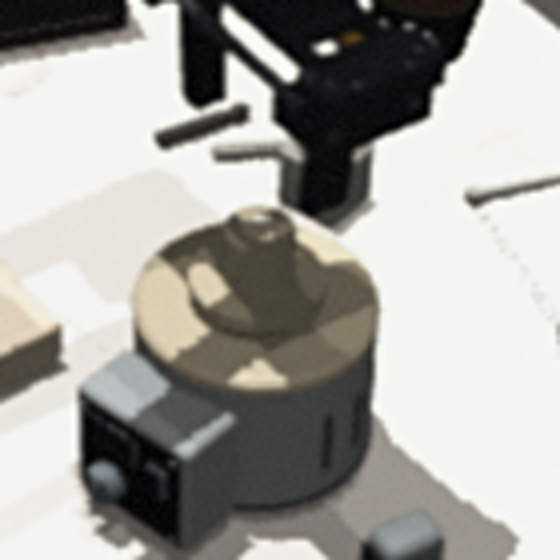

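Cover sits flat and let go: flange on the rim, hole at about (320,268). Next, over the probe.

```bash
python3 - <<'E'
from h import *
p=[565.476,186.896,204.905]; r=[8.6e-5,1.570915,-1.2e-4]
im=cv2.imread("pics/w6.png"); z=cv2.resize(im[210:310,270:370],None,fx=6,fy=6,interpolation=cv2.INTER_CUBIC); cv2.imwrite("pics/w6z.png",cv2.convertScaleAbs(z,alpha=1.6))
print(proj('wrist',[565.8,186.9,154],p,r))
inc([462,-63,310])
E
```

```text
(np.float64(320.9386162394867), np.float64(267.2541570786438))
shift [-0.2117 -0.4997 -0.2061] turn [-0.0001 -0.0011  0.0001] pos [564.9 186.8 203.8] t 11.03
```

View pics/w6z.png

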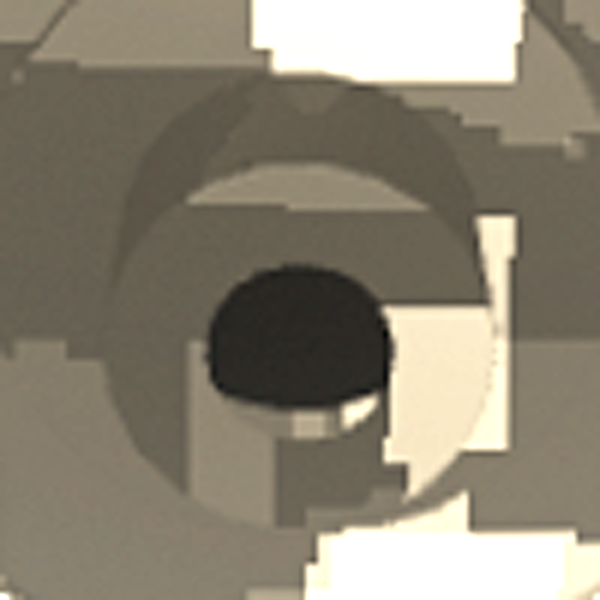

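Call:
play_rows:
  increments:
    - [1,[-0.06,0,0],[0,0,0]]
    - [1,[-0.13,-0.05,-0.02],[0,0,0]]
    - [1,[-0.2,-0.12,-0.05],[0,0,0]]
    - [1,[-0.212,-0.2,-0.08],[0,0,0]]
    - [1,[-0.212,-0.27,-0.11],[0,0,0]]
    - [1,[-0.212,-0.34,-0.14],[0,0,0]]
    - [1,[-0.212,-0.41,-0.17],[0,0,0]]
    - [1,[-0.212,-0.46,-0.19],[0,0,0]]
    - [1,[-0.212,-0.49,-0.2],[0,0,0]]
    - [1,[-0.212,-0.5,-0.206],[0,0,0]]
    - [1,[-0.212,-0.5,-0.206],[0,0,0]]
    - [1,[-0.212,-0.5,-0.206],[0,0,0]]
    - [1,[-0.212,-0.5,-0.206],[0,0,0]]
    - [1,[-0.212,-0.5,-0.206],[0,0,0]]

```text
time: 12.2
position: [462.9, -62.0, 310.9]
tool_rot: [-0.001, 1.571, 0.002]
wrist_force: [0.3, -0.1, 0.5]
opening: 88.0
```

```bash
python3 - <<'E'
from h import *
s=read_state();p=s['position'];r=s['tool_rot'];print(p,r,s['opening'])
im=camera("wrist")[:,:,::-1]; cv2.imwrite("pics/w7.png",im)
print(proj('wrist',[462,-63,220],p,r))
z=cv2.resize(im[180:310,255:385],None,fx=4.6,fy=4.6,interpolation=cv2.INTER_CUBIC); cv2.imwrite("pics/w7z.png",cv2.convertScaleAbs(z,alpha=1.6))
im=camera("top")[:,:,::-1]; cv2.imwrite("pics/t7.png",im)
E
```

```text
[462.90361118 -61.99435683 310.94365856] [-9.06712510e-04  1.57121346e+00  1.57648301e-03] 87.99317859265531
(np.float64(319.15028178715255), np.float64(243.54427608635243))
```

View pics/w7.png

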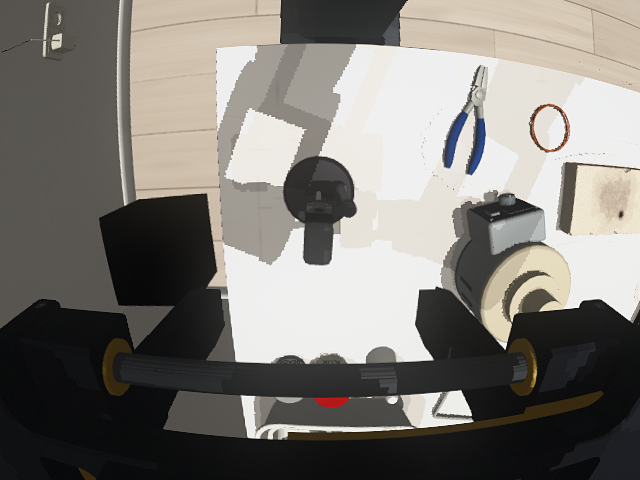

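View pics/w7z.png

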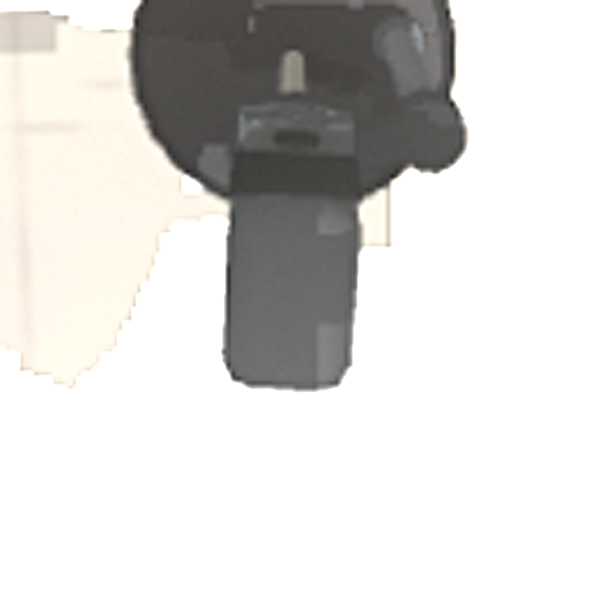

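View pics/t7.png

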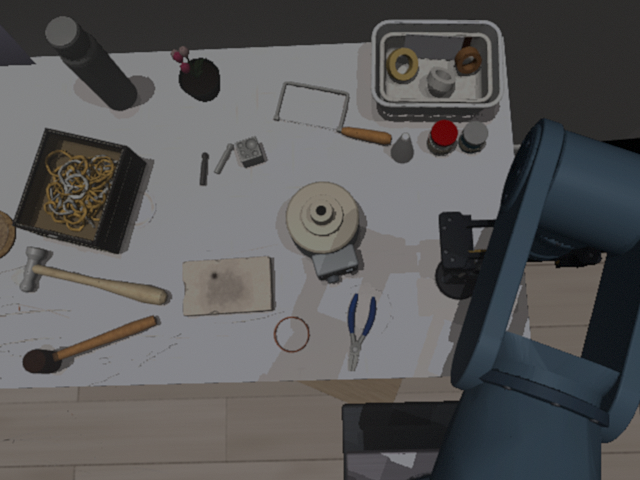

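The wrist view shows the handle's top at about (318,243.5), giving (462,-63.7,220), which agrees with the other views. I lower to grip 5 mm above the handle's middle.

```bash
python3 -c "
from h import *
inc([462,-63.4,165])"
```

```text
shift [ 0.2921 -0.0026 -0.0016] turn [ 0.0007 -0.0002 -0.0001] pos [462.9 -62.2 311. ] t 12.3
```

Call:
play_rows:
  increments:
    - [1,[0.02,-0.002,-0.001],[0,0,0]]
    - [1,[0.06,-0.002,-0.001],[0,0,0]]
    - [1,[0.11,-0.002,-0.001],[0,0,0]]
    - [1,[0.16,-0.002,-0.001],[0,0,0]]
    - [1,[0.21,-0.002,-0.001],[0,0,0]]
    - [1,[0.25,-0.002,-0.001],[0,0,0]]
    - [1,[0.275,-0.002,-0.001],[0,0,0]]
    - [1,[0.287,-0.002,-0.001],[0,0,0]]
    - [1,[0.292,-0.002,-0.001],[0,0,0]]
    - [1,[0.292,-0.002,-0.001],[0,0,0]]
    - [1,[0.292,-0.002,-0.001],[0,0,0]]
    - [1,[0.292,-0.002,-0.001],[0,0,0]]
  squeeze: 30

```text
time: 13.3
position: [462.8, -64.3, 166.2]
tool_rot: [-0.001, 1.569, -0.001]
wrist_force: [-0.4, -0.0, -0.0]
opening: 88.0
```

```bash
python3 - <<'E'
from h import *
s=read_state();print(s['position'],s['tool_rot'],s['wrist_force'])
im=camera("wrist")[:,:,::-1]; cv2.imwrite("pics/w8.png",im)
im=camera("scene")[:,:,::-1]; cv2.imwrite("pics/s8.png",cv2.resize(im[230:420,270:430],None,fx=3,fy=3,interpolation=cv2.INTER_CUBIC))
E
```

```text
[462.829795   -64.30506812 166.22684234] [-5.66267035e-04  1.56900831e+00 -6.03281183e-04] [-0.3870228  -0.03884222 -0.00276106]
```

View pics/w8.png

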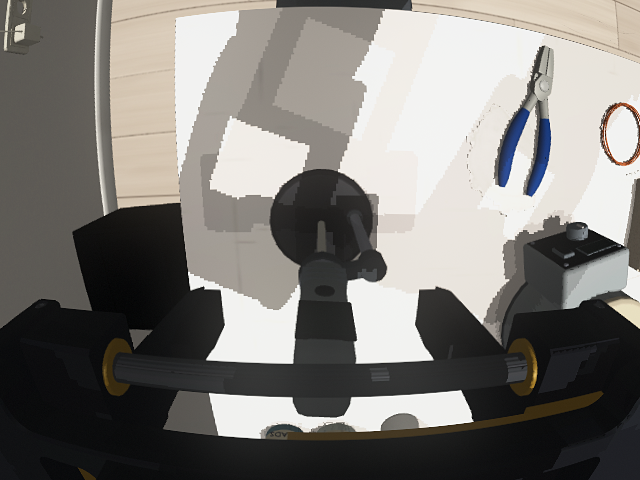

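View pics/s8.png

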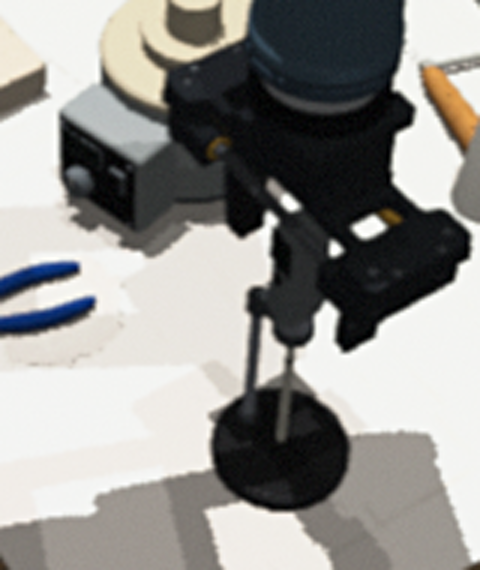

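The handle stands between the fingers with clearance to stand and gripper body. I close.

Call:
play_rows:
  increments:
    - [0.1,[0,0.002,0],[0,0,0]]
    - [0.1,[0,0.002,0],[0,0,0]]
    - [0.1,[0,0.002,0],[0,0,0]]
    - [0.1,[0,0.002,0],[0,0,0]]
    - [0.1,[0,0.002,0],[0,0,0]]
    - [0.1,[0,0.002,0],[0,0,0]]
    - [0.1,[0,0.002,0],[0,0,0]]
    - [0.1,[0,0.002,0],[0,0,0]]
    - [0.1,[0,0.002,0],[0,0,0]]
    - [0.1,[0,0.002,0],[0,0,0]]
    - [0.1,[0,0.002,0],[0,0,0]]
    - [0.1,[0,0.002,0],[0,0,0]]
    - [0.1,[0,0.002,0],[0,0,0]]

```text
time: 14.48
position: [462.1, -63.1, 165.2]
tool_rot: [0.0, 1.571, -0.0]
wrist_force: [0.8, -0.7, 0.4]
opening: 20.3
```

Call:
play_rows:
  increments:
    - [0.1,[-0.005,0,0],[0,0,0]]
    - [0.1,[-0.015,0,0],[0,0,0]]
    - [0.1,[-0.03,0,0],[0,0,0]]
    - [0.1,[-0.05,0,0],[0,0,0]]
    - [0.1,[-0.08,0,0],[0,0,0]]
    - [0.1,[-0.11,0,0],[0,0,0]]
    - [0.1,[-0.15,0,0],[0,0,0]]
    - [0.1,[-0.19,0,0],[0,0,0]]
    - [0.1,[-0.23,0,0],[0,0,0]]
    - [0.1,[-0.27,0,0],[0,0,0]]
    - [0.1,[-0.31,0,0],[0,0,0]]
    - [0.1,[-0.34,0,0],[0,0,0]]
    - [0.1,[-0.355,0,0],[0,0,0]]
    - [0.1,[-0.36,0,0],[0,0,0]]
    - [0.1,[-0.36,0,0],[0,0,0]]
    - [0.1,[-0.36,0,0],[0,0,0]]

```text
time: 15.82
position: [461.7, -62.9, 344.5]
tool_rot: [0.0, 1.572, 0.0]
wrist_force: [-0.2, -1.2, -2.0]
opening: 20.1
```

```bash
python3 - <<'E'
from h import *
s=read_state();print(s['position'],s['tool_rot'],s['wrist_force'],s['opening'])
im=camera("wrist")[:,:,::-1]; cv2.imwrite("pics/w9.png",im)
im=camera("scene")[:,:,::-1]; cv2.imwrite("pics/s9.png",im)
im=camera("top")[:,:,::-1]; cv2.imwrite("pics/t9.png",im)
inc([500,187,345])
E
```

```text
[461.7425084  -62.92553938 344.46512105] [4.17948263e-04 1.57189076e+00 2.44282389e-04] [-0.22020946 -1.21280477 -1.98977082] 20.100299469746005
shift [-0.0015  0.4998  0.0765] turn [-0.0001 -0.0009 -0.0004] pos [461.7 -62.9 344.1] t 15.97
```

View pics/w9.png

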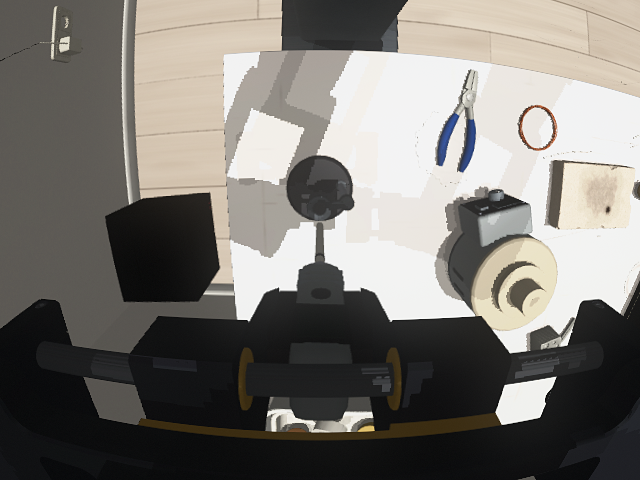

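View pics/s9.png

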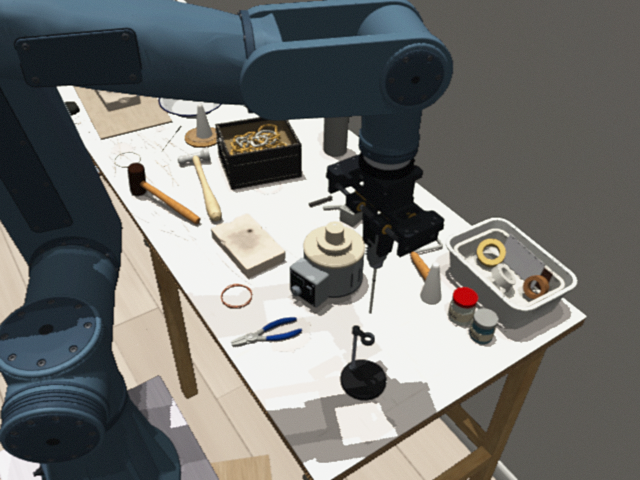

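View pics/t9.png

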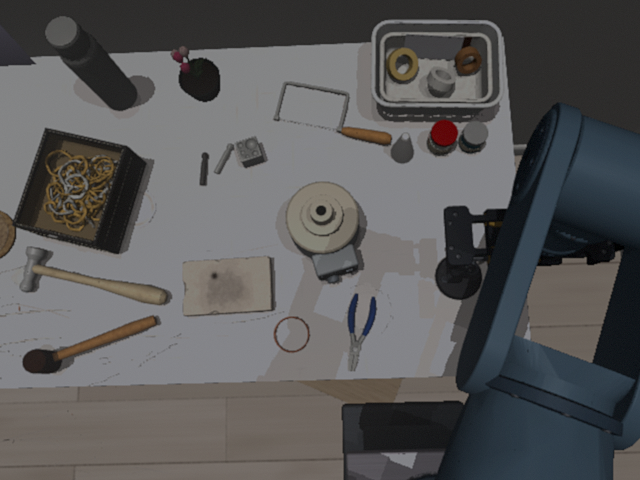

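Probe lifted clear; in the wrist view its tip is at about (319,226), collar at about (320,265). I check its tilt against where tool-axis points project, and zoom on the seated cover.

```bash
python3 - <<'E'
from h import *
p=np.array([461.7425,-62.9255,344.465]); r=[4.18e-4,1.571891,2.44e-4]
Rt=R.from_rotvec(r).as_matrix()
for n,x in [('tip',150),('mark',70),('collar',35)]:
    X=Rt@np.array([x,0,0])+p; print(n,X.round(1),'wrist',np.round(proj('wrist',X,p,r),1),'scene',np.round(proj('scene',X),1))
def zo(f,x,y,w,h,k,o,al):
    im=cv2.imread(f)[y:y+h,x:x+w]; cv2.imwrite(o,cv2.convertScaleAbs(cv2.resize(im,None,fx=k,fy=k,interpolation=cv2.INTER_CUBIC),alpha=al))
zo("pics/w9.png",280,200,80,110,5,"pics/w9z.png",1.8)
zo("pics/s9.png",340,230,70,100,6,"pics/s9z.png",1)
zo("pics/t9.png",275,170,90,90,6,"pics/t9z.png",1.6)
zo("pics/s9.png",290,210,90,90,6,"pics/s9c.png",1)
E
```

```text
tip [461.6 -62.9 194.5] wrist [320.5 222.4] scene [368.7 312.6]
mark [461.7 -62.9 274.5] wrist [320.8 255.4] scene [372.4 279.3]
collar [461.7 -62.9 309.5] wrist [321.  277.7] scene [374.2 263.5]
```

View pics/w9z.png

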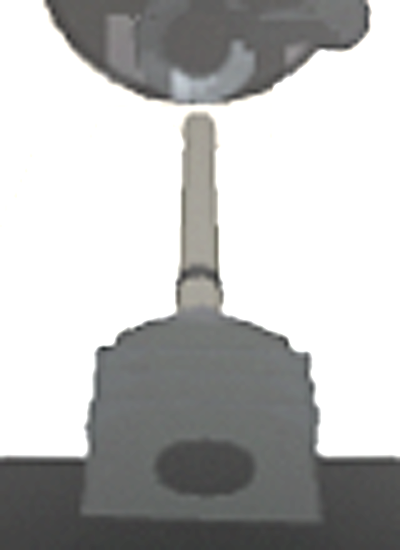

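View pics/s9z.png

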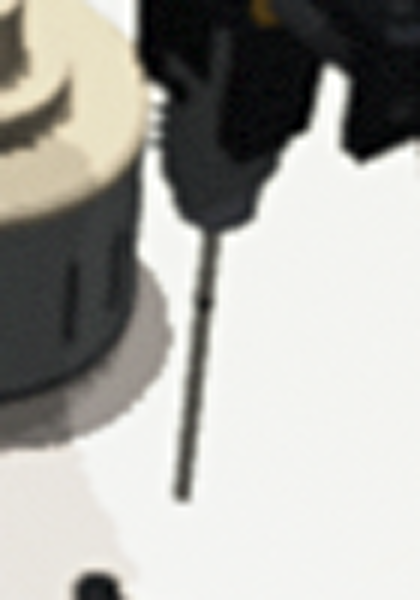

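View pics/t9z.png

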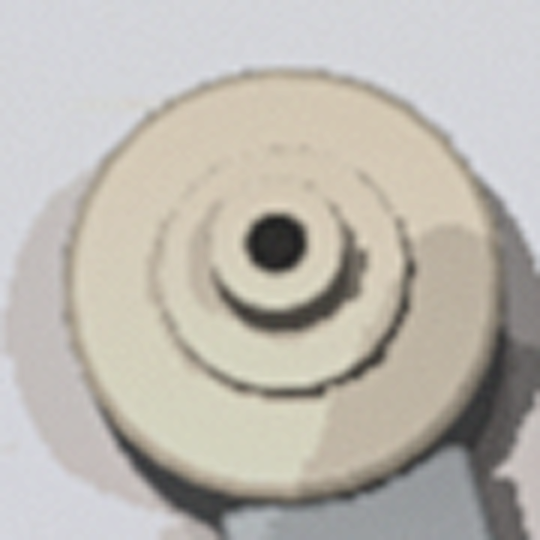

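View pics/s9c.png

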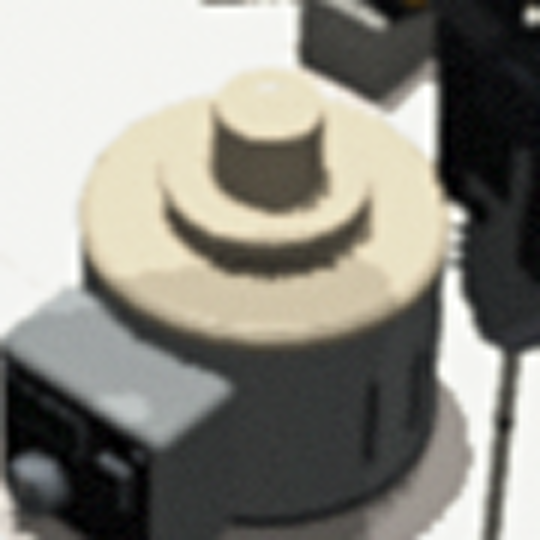

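```bash
python3 - <<'E'
from h import *
print(proj('scene',[565.8,186.9,154]),proj('top',[565.8,186.9,154]))
print(proj('scene',[461.9,387.6,79]),proj('top',[461.9,387.6,79]))
print(onz('top',320.7,210,154),onz('scene',334.6,227.2,154))
E
```

```text
(np.float64(334.1622564202534), np.float64(226.44126882892127)) (np.float64(321.50116219559976), np.float64(209.12976410599202))
(np.float64(244.0269306512781), np.float64(218.38688008910907)) (np.float64(213.0665202427722), np.float64(279.2190359856045))
[564.34432661 188.28714423 154.        ] [565.21301513 184.4870236  154.        ]
```

Stem is upright and in line with the tool axis: tip and mark residuals are equal, at about the known wrist-camera bias. I move over the cover, tip still 40 mm above it.

Call:
play_rows:
  increments:
    - [0.1,[0,0.02,0.01],[0,0,0]]
    - [0.1,[0,0.05,0.02],[0,0,0]]
    - [0.1,[0,0.09,0.04],[0,0,0]]
    - [0.1,[0,0.14,0.06],[0,0,0]]
    - [0.1,[0,0.19,0.08],[0,0,0]]
    - [0.1,[0,0.24,0.1],[0,0,0]]
    - [0.1,[0,0.29,0.12],[0,0,0]]
    - [0.1,[0,0.34,0.14],[0,0,0]]
    - [0.1,[0,0.39,0.16],[0,0,0]]
    - [0.1,[0,0.43,0.18],[0,0,0]]
    - [0.1,[0,0.46,0.195],[0,0,0]]
    - [0.1,[0,0.485,0.204],[0,0,0]]
    - [0.1,[0,0.496,0.208],[0,0,0]]
    - [0.1,[0,0.499,0.208],[0,0,0]]
    - [0.1,[0,0.499,0.208],[0,0,0]]
    - [0.1,[0,0.499,0.208],[0,0,0]]
    - [0.1,[0,0.499,0.208],[0,0,0]]
    - [0.1,[0,0.499,0.208],[0,0,0]]

```text
time: 17.47
position: [566.1, 185.6, 345.5]
tool_rot: [0.001, 1.57, -0.001]
wrist_force: [0.2, -0.2, -1.5]
opening: 20.2
```

```bash
cat > look.py <<'E'
from h import *
import sys
t=sys.argv[1]
s=read_state();p=s['position'];r=s['tool_rot'];print(p,r,s['wrist_force'].round(1),s['opening'])
im=camera("wrist")[:,:,::-1].copy(); cv2.imwrite(f"pics/w{t}.png",im)
sc=camera("scene")[:,:,::-1].copy(); cv2.imwrite(f"pics/s{t}.png",sc)
Rt=R.from_rotvec(r).as_matrix()
for n,x in [('tip',150),('mark',70)]:
    X=Rt@np.array([x,0,0])+p; print(n,X.round(1),'wrist',np.round(proj('wrist',X,p,r),1),'scene',np.round(proj('scene',X),1))
X=[565.9,186.8,154]; print('hole','wrist',np.round(proj('wrist',X,p,r),1),'scene',np.round(proj('scene',X),1))
print(onz('wrist',319.6,267.9,154,tcp=[565.476,186.896,204.905],rot=[8.6e-5,1.570915,-1.2e-4]))
a=cv2.resize(im[180:310,270:370],None,fx=4,fy=4,interpolation=cv2.INTER_CUBIC)
b=cv2.resize(sc[170:300,285:385],None,fx=4,fy=4,interpolation=cv2.INTER_CUBIC)
cv2.imwrite(f"pics/ws{t}.png",np.hstack([cv2.convertScaleAbs(a,alpha=1.5),b]))
E
python3 look.py 10
```

```text
[566.11058942 185.63483082 345.46182417] [ 9.35256721e-04  1.57047003e+00 -1.08383265e-03] [ 0.2 -0.2 -1.5] 20.17305513980411
tip [566.2 185.6 195.5] wrist [320.5 222.4] scene [335.4 211. ]
mark [566.1 185.6 275.5] wrist [320.8 255.4] scene [337.  178.6]
hole wrist [321.6 210.8] scene [334.2 226.5]
[566.19888899 186.13749895 154.        ]
```

View pics/ws10.png

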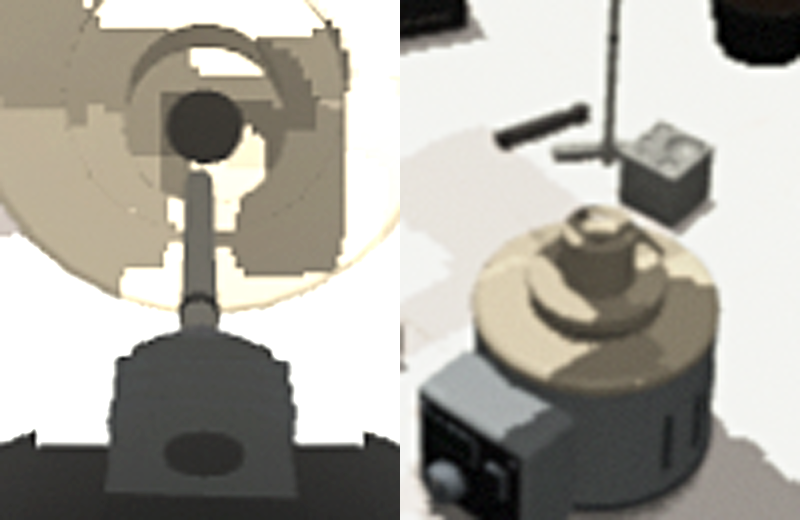

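Hole at wrist (321,211.5), tip end at (320,223). Accounting for the stem's 3 mm radius, the stem may sit about 2 mm towards +x of the tool axis; the scene residuals hint the same. I lower the tip to about 7 mm above the neck to compare stem and hole directly.

Call:
play_rows:
  increments:
    - [0.1,[0.005,0.001,0],[0,0,0]]
    - [0.1,[0.015,0.002,0],[0,0,0]]
    - [0.1,[0.03,0.002,0],[0,0,0]]
    - [0.1,[0.045,0.002,0],[0,0,0]]
    - [0.1,[0.057,0.002,0],[0,0,0]]
    - [0.1,[0.065,0.002,0],[0,0,0]]
    - [0.1,[0.068,0.002,0],[0,0,0]]
    - [0.1,[0.068,0.002,0],[0,0,0]]
    - [0.1,[0.068,0.002,0],[0,0,0]]
    - [0.1,[0.068,0.002,0],[0,0,0]]

```text
time: 18.4
position: [566.4, 187.4, 311.7]
tool_rot: [0.0, 1.57, -0.0]
wrist_force: [0.0, 0.0, -0.6]
opening: 19.8
```

```bash
python3 look.py 11; python3 - <<'E'
import cv2,numpy as np
im=cv2.imread("pics/w11.png"); cv2.imwrite("pics/w11z.png",cv2.convertScaleAbs(cv2.resize(im[195:270,285:360],None,fx=8,fy=8,interpolation=cv2.INTER_CUBIC),alpha=1.6))
im=cv2.imread("pics/s11.png"); cv2.imwrite("pics/s11z.png",cv2.resize(im[180:255,300:375],None,fx=8,fy=8,interpolation=cv2.INTER_CUBIC))
E
```

```text
[566.3846887  187.44227281 311.6867133 ] [ 1.13145944e-04  1.57002167e+00 -4.63867927e-05] [ 0.   0.  -0.6] 19.838553529350452
tip [566.5 187.4 161.7] wrist [320.5 222.4] scene [334.4 223.3]
mark [566.4 187.4 241.7] wrist [320.8 255.4] scene [335.9 192.1]
hole wrist [319.7 219.4] scene [334.2 226.5]
[566.19817453 186.13760263 154.        ]
```

View pics/w11z.png

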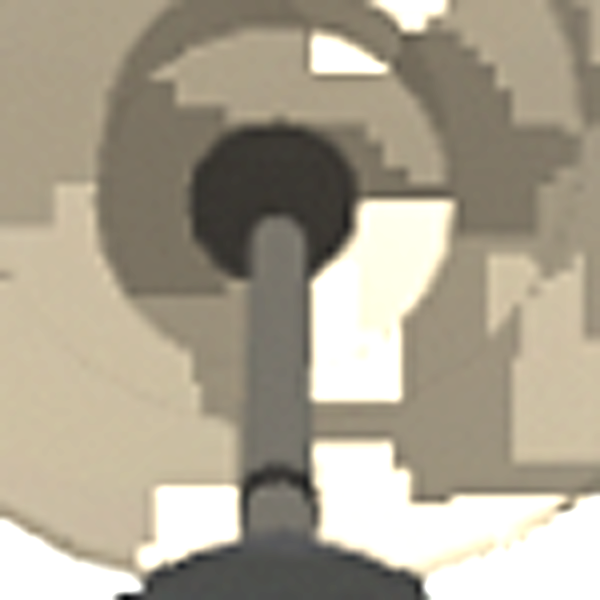

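View pics/s11z.png

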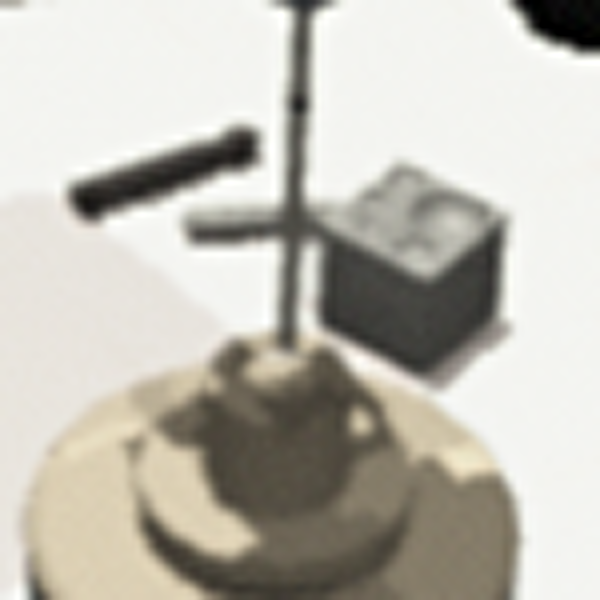

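```bash
python3 - <<'E'
from h import *
p=np.array([566.385,187.442,311.687]); r=[1.1e-4,1.570022,-4.6e-5]
X0=np.array([566.5,187.4,161.7]); M0=np.array([566.4,187.4,241.7]); H=np.array([565.9,186.8,154])
def J(f,X):
    b=np.array(f(X)); return np.array([(np.array(f(X+e))-b) for e in np.eye(3)]).T
w=lambda X:proj('wrist',X,p,r); s=lambda X:proj('scene',X)
print(J(w,X0).round(2),J(s,X0).round(2),J(w,M0).round(2),J(s,M0).round(2),sep='\n')
hw=np.array([318.8,220.0])-w(H); hs=np.array([334.5,227.2])-s(H)
tw=np.array([319.3,224.9])-w(X0); ts=np.array([335.6,222.0])-s(X0)
mw=np.array([319.8,258.9])-w(M0); ms=np.array([336.8,191.8])-s(M0)
print('res',hw,hs,tw,ts,mw,ms)
# relative to hole (bias cancels)
for n,a,b,X in (('tip',tw,ts,X0),('mark',mw,ms,M0)):
    A=np.vstack([J(w,X),J(s,X)]); y=np.r_[a-hw,b-hs]
    sol,rs,_,_=np.linalg.lstsq(A,y,rcond=None); print(n,'d vs pred rel hole',sol,(A@sol-y))
    sol2=np.linalg.lstsq(A[:,:2],y,rcond=None)[0]; print('  no dz',sol2,A[:,:2]@sol2-y, 'wrist only',np.linalg.solve(J(w,X)[:,:2],a-hw))
    print('  => minus hole', (X+sol-H).round(1),(X[:2]+sol2-H[:2]).round(1))
E
```

```text
[[-0.    1.21  0.  ]
 [ 1.17  0.    0.31]]
[[ 0.4  -0.28  0.02]
 [-0.17 -0.27 -0.37]]
[[-0.    1.62  0.01]
 [ 1.52  0.    0.55]]
[[ 0.42 -0.29  0.02]
 [-0.17 -0.27 -0.41]]
res [-0.87386173  0.64784785] [0.26944836 0.7487719 ] [-1.10784651  2.52900831] [ 1.15849931 -1.3182577 ] [-0.93981413  3.5998418 ] [ 0.91346866 -0.29593838]
tip d vs pred rel hole [ 0.42129256 -0.28253052  5.14149073] [-0.09351787  0.21081948 -0.54773888  0.14839036]
  no dz [1.86773448 0.09613696] [ 0.34734735  0.30809261 -0.15987739  1.7197089 ] wrist only [ 1.60512982 -0.19042134]
  => minus hole [ 1.   0.3 12.8] [2.5 0.7]
mark d vs pred rel hole [ 1.22580698 -0.05055444  2.01788215] [-0.00852221  0.02315313 -0.07219673  0.02776437]
  no dz [1.96427211 0.05358831] [0.14655967 0.03067136 0.17000561 0.69890466] wrist only [ 1.94412471 -0.03706464]
  => minus hole [ 1.7  0.5 89.7] [2.5 0.7]
```

Stem relative to hole: about +1.9 mm in x and +0.5 mm in y, consistent for tip and mark, so it is upright. I correct and look again before entering.

Call:
play_rows:
  increments:
    - [0.1,[0,-0.001,-0.002],[0,0,0]]
    - [0.1,[0,-0.001,-0.004],[0,0,0]]
    - [0.1,[0,-0.001,-0.004],[0,0,0]]
    - [0.1,[0,-0.001,-0.004],[0,0,0]]
    - [0.1,[0,-0.001,-0.004],[0,0,0]]
    - [0.1,[0,-0.001,-0.004],[0,0,0]]

```text
time: 19.0
position: [564.2, 186.9, 311.2]
tool_rot: [0.0, 1.571, -0.0]
wrist_force: [0.3, -0.3, -0.5]
opening: 20.0
```

```bash
python3 look.py 12; python3 - <<'E'
import cv2,numpy as np
im=cv2.imread("pics/w12.png"); a=cv2.convertScaleAbs(cv2.resize(im[195:270,295:345],None,fx=8,fy=8,interpolation=cv2.INTER_CUBIC),alpha=1.6)
im=cv2.imread("pics/s12.png"); b=cv2.resize(im[180:255,310:360],None,fx=8,fy=8,interpolation=cv2.INTER_CUBIC)
cv2.imwrite("pics/z12.png",np.hstack([a,b]))
E
```

```text
[564.17826119 186.88409447 311.23242487] [ 1.04204873e-04  1.57073867e+00 -1.55927903e-04] [ 0.3 -0.3 -0.5] 19.993093524380196
tip [564.2 186.9 161.2] wrist [320.5 222.4] scene [333.6 224. ]
mark [564.2 186.9 241.2] wrist [320.8 255.4] scene [335.1 192.8]
hole wrist [320.3 222.1] scene [334.2 226.5]
[566.19796513 186.1374369  154.        ]
```

View pics/z12.png

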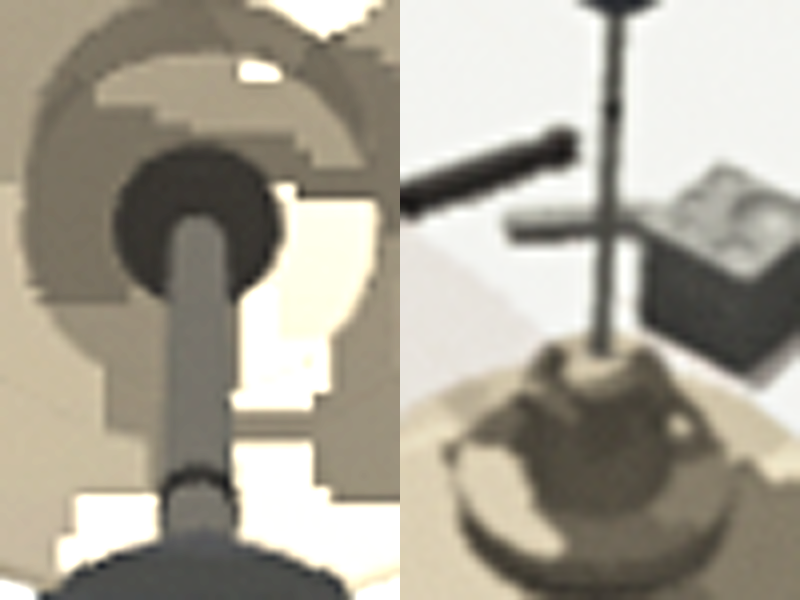

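Now tip and hole columns coincide (319.3 px) and the row offset of 2 px matches the tip's height above the neck (2.2 px expected). I lower slowly.

Call:
play_rows:
  increments:
    - [0.1,[0.003,0,0],[0,0,0]]
    - [0.1,[0.006,0,0],[0,0,0]]
    - [0.1,[0.01,0,0],[0,0,0]]
    - [0.1,[0.015,0,0],[0,0,0]]
    - [0.1,[0.02,0,0],[0,0,0]]
    - [0.1,[0.025,0,0],[0,0,0]]
    - [0.1,[0.03,0,0],[0,0,0]]
    - [0.1,[0.035,0,0],[0,0,0]]
    - [0.1,[0.04,0,0],[0,0,0]]
    - [0.1,[0.045,0,0],[0,0,0]]
    - [0.1,[0.05,0,0],[0,0,0]]
    - [0.1,[0.055,0,0],[0,0,0]]
    - [0.1,[0.06,0,0],[0,0,0]]
    - [0.1,[0.064,0,0],[0,0,0]]
    - [0.1,[0.067,0,0],[0,0,0]]
    - [0.1,[0.069,0,0],[0,0,0]]
    - [0.1,[0.07,0,0],[0,0,0]]
    - [0.1,[0.07,0,0],[0,0,0]]
    - [0.1,[0.07,0,0],[0,0,0]]

```text
time: 20.68
position: [564.2, 186.9, 276.3]
tool_rot: [0.0, 1.571, -0.0]
wrist_force: [0.4, -1.1, -1.6]
opening: 20.0
```

```bash
python3 look.py 13; python3 - <<'E'
import cv2,numpy as np
im=cv2.imread("pics/w13.png"); a=cv2.convertScaleAbs(cv2.resize(im[205:280,295:345],None,fx=8,fy=8,interpolation=cv2.INTER_CUBIC),alpha=1.6)
im=cv2.imread("pics/s13.png"); b=cv2.resize(im[180:255,310:360],None,fx=8,fy=8,interpolation=cv2.INTER_CUBIC)
cv2.imwrite("pics/z13.png",np.hstack([a,b]))
E
```

```text
[564.22816299 186.9131338  276.33958231] [ 1.54234694e-04  1.57058281e+00 -8.62822183e-05] [ 0.4 -1.1 -1.6] 20.01269955181866
tip [564.3 186.9 126.3] wrist [320.5 222.4] scene [333.1 236.8]
mark [564.2 186.9 206.3] wrist [320.8 255.4] scene [334.5 206.7]
hole wrist [320.4 233.8] scene [334.2 226.5]
[566.19803711 186.13749363 154.        ]
```

View pics/z13.png

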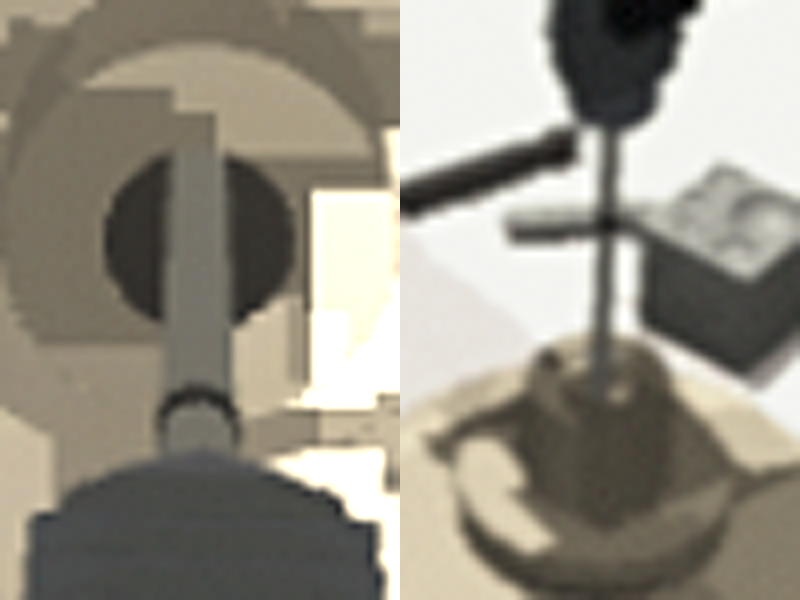

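Stem passes centrally through the hole in both views (wrist columns: stem 198.5 vs hole 199 in the zoom; scene 199 vs 199.5), and the force shows only its weight. I lower the remaining 52 mm.

Call:
play_rows:
  increments:
    - [0.1,[0.003,0,0],[0,0,0]]
    - [0.1,[0.007,0,0],[0,0,0]]
    - [0.1,[0.013,0,0],[0,0,0]]
    - [0.1,[0.02,0,0],[0,0,0]]
    - [0.1,[0.027,0,0],[0,0,0]]
    - [0.1,[0.034,0,0],[0,0,0]]
    - [0.1,[0.041,0,0],[0,0,0]]
    - [0.1,[0.048,0,0],[0,0,0]]
    - [0.1,[0.055,0,0],[0,0,0]]
    - [0.1,[0.062,0,0],[0,0,0]]
    - [0.1,[0.069,0,0],[0,0,0]]
    - [0.1,[0.076,0,0],[0,0,0]]
    - [0.1,[0.083,0,0],[0,0,0]]
    - [0.1,[0.09,0,0],[0,0,0]]
    - [0.1,[0.095,0,0],[0,0,0]]
    - [0.1,[0.098,0,0],[0,0,0]]
    - [0.1,[0.1,0,0],[0,0,0]]
    - [0.1,[0.1,0,0],[0,0,0]]
    - [0.1,[0.1,0,0],[0,0,0]]
    - [0.1,[0.1,0,0],[0,0,0]]

```text
time: 22.45
position: [564.3, 186.9, 226.5]
tool_rot: [0.0, 1.57, -0.0]
wrist_force: [0.0, -0.2, -0.5]
opening: 20.1
```

```bash
python3 look.py 14; python3 - <<'E'
import cv2,numpy as np
im=cv2.imread("pics/w14.png"); a=cv2.convertScaleAbs(cv2.resize(im[225:300,295:345],None,fx=8,fy=8,interpolation=cv2.INTER_CUBIC),alpha=1.8)
im=cv2.imread("pics/s14.png"); b=cv2.resize(im[190:265,310:360],None,fx=8,fy=8,interpolation=cv2.INTER_CUBIC)
cv2.imwrite("pics/z14.png",np.hstack([a,b]))
E
```

```text
[564.32464028 186.93455194 226.46789008] [ 1.71890577e-04  1.57033310e+00 -5.21417010e-05] [ 0.  -0.2 -0.5] 20.06037027419045
tip [564.4 186.9  76.5] wrist [320.5 222.4] scene [332.3 254.3]
mark [564.4 186.9 156.5] wrist [320.8 255.4] scene [333.6 225.8]
hole wrist [320.6 256.3] scene [334.2 226.5]
[566.19806559 186.13751608 154.        ]
```

View pics/z14.png

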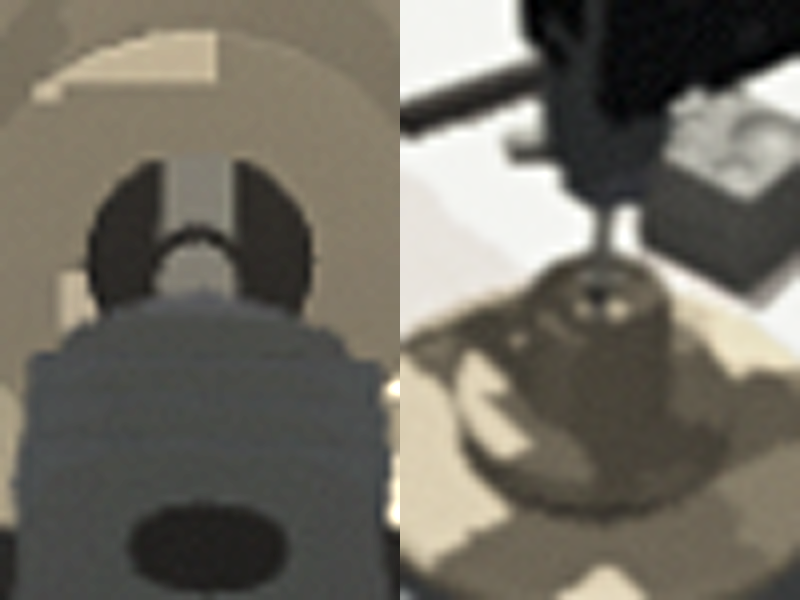

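Ring is about 3 mm above the neck's top in both views and centred within about 0.5 mm. I lower 3 mm and let it settle.

Call:
play_rows:
  increments:
    - [0.1,[0.002,0,0],[0,0,0]]
    - [0.1,[0.004,0,0],[0,0,0]]
    - [0.1,[0.006,0,0],[0,0,0]]
    - [0.1,[0.006,0,0],[0,0,0]]
    - [0.1,[0.006,0,0],[0,0,0]]
    - [0.1,[0.006,0,0],[0,0,0]]
    - [0.1,[0.006,0,0],[0,0,0]]
    - [0.1,[0.006,0,0],[0,0,0]]

```text
time: 23.22
position: [564.2, 186.9, 223.3]
tool_rot: [0.0, 1.571, -0.0]
wrist_force: [0.9, -0.0, -1.4]
opening: 20.0
```

```bash
python3 look.py 15; python3 - <<'E'
import cv2,numpy as np
im=cv2.imread("pics/w15.png"); a=cv2.convertScaleAbs(cv2.resize(im[225:300,295:345],None,fx=8,fy=8,interpolation=cv2.INTER_CUBIC),alpha=1.8)
im=cv2.imread("pics/s15.png"); b=cv2.resize(im[190:265,310:360],None,fx=8,fy=8,interpolation=cv2.INTER_CUBIC)
cv2.imwrite("pics/z15.png",np.hstack([a,b]))
E
```

```text
[564.19313871 186.91529197 223.259602  ] [ 1.06259956e-04  1.57070912e+00 -9.54550044e-05] [ 0.9 -0.  -1.4] 20.03277241757376
tip [564.2 186.9  73.3] wrist [320.5 222.4] scene [332.2 255.4]
mark [564.2 186.9 153.3] wrist [320.8 255.4] scene [333.5 227. ]
hole wrist [320.6 258.3] scene [334.2 226.5]
[566.19798467 186.1374541  154.        ]
```

View pics/z15.png

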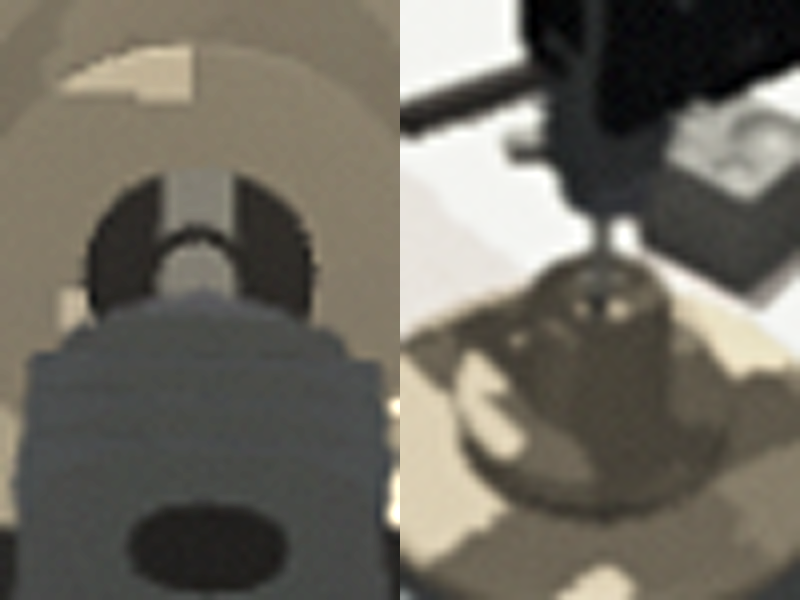

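View pics/s15.png

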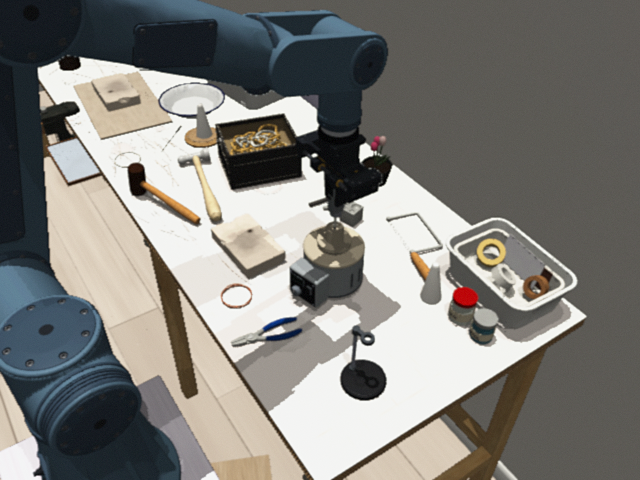

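Ring is level with the neck's top (ring row about 273 vs hole about 275 in the wrist zoom), gaps on both sides are equal, and nothing else moved. I hand in.

```bash
python3 -c "
from workcell import *
s=read_state(); print(abs(s['dq']).max(),s['time'])
print(finish_job())"
```

```text
0.000636304202506527 23.3167
the job is handed in; nothing more can be done
None
```

I seated the cover on the crucible rim and let go of it. I then lifted the probe out of its stand and lowered its stem through the hole. The job was handed in at 23.3 s with the probe still held there; `finish_job()` gives no verdict.

**Last checks:**
- **Cover:** it looked level on the rim in the camera views after I let go. It pushed back with about 7 N at the height expected for seating.
- **Probe height:** the ring is level with the neck's top to about 1 mm by the wrist and scene views.
- **Centring:** the stem is within about 0.5–1 mm of the hole's centre. An uncorrected fit of both cameras differed by up to 1 mm in x.
- **Tilt:** mark and tip were offset by about the same amount, so I saw no tilt.
- **Contact:** wrist force stayed near the probe's weight on the way down, with no sign of contact. The arm was still at hand-in.
- **Other objects:** the pliers and the cone looked unmoved in the last scene picture.

**What disagreed:** the top and scene calibrations differ by about 4 mm in absolute position. I therefore worked with positions relative to the gripper and the hole. The stem also sat about 2 mm off the gripper's axis in x, which I corrected before lowering it into the hole.

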